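# Clamp a mounted specimen in the tab-lock vise

### The arm

A 6-joint arm with a two-finger parallel gripper is mounted at the origin on the work surface. World frame = base frame: x ahead of the robot, y to its left, z up, the work surface at z = 0. Lengths are in m, angles in rad, forces in N, time in s.
With the tool pointing down it reaches from about 0.3 to 0.85 m from the base axis. Payload 4.2 kg.
Tool frame: the origin (TCP) lies at the very end of the fingers, on their centre line; the grasp point (between the pads) lies 19 mm behind it; y points along the fingers, z is the direction in which the jaws open and shut, and the axes are right-handed (so a half turn about y gives the same grasp; the last joint's range is limited). The gripper opens to 91 mm and grips with 3 to 60 N. Pads are 32 mm wide; open, the fingers measure 118 mm over their backs; the gripper's body (76 mm by 178 mm) begins 60 mm behind the grasp point.
Start: joints at [-1.157, 0.32, 1.565, -0, 1.257, -0.02], TCP at [0.242, -0.522, 0.214] pointing down, gripper open.
Joint ranges: [-3.11, 3.11], [-0.84, 2.01], [0.21, 2.61], [-1.34, 4.49], [0.05, 2.63], [-2.56, 2.56]. Speed limits (rad/s): [2.57, 2.57, 3.14, 3.14, 3.14, 3.14].

### API

Orientations are given as a unit quaternion [x, y, z, w].
In Python, from station import env gives the robot as it stands. The module is installed in compiled form; this text tells all that it offers.
- The arm moves only by the tool play_rows, never from a script. Its argument "rows" is a list of rows, each a list of 3 entries, a list of its own where there are three numbers: the finger opening in m, from 0 to 0.0912, then the shift along the tool's x, y, z in m, then the turn, a rotation vector about the tool's x, y, z in degrees. A call has 1 to 10 rows; each row shifts and turns the commanded pose from where the row before left it, along the tool's axes as they then stand; what a row does not reach is not made up. A row lasts 1/8 s, in which the tool goes at most 62.5 mm and 10.7 degrees, less where a joint would pass 70% of its speed; a pose out of reach is approached as far as the arm can. A call is refused whole if a number of a shift passes 0.0625 or a number of a turn 10.7, either way. A call with a gripper value outside its range is refused whole. The fingers move at their own pace and stop on an object; "squeeze" is the grip in N (left out, the last holds). Time passes only in rows, so rows that do not move let the fingers close. It gives the time, the measured TCP pose, the force and the opening at its end, in the units of the state.
- env.sense(): the state, without advancing time (a new reading comes with each control period).
- env.capture(name): name is "scene" or "top"; returns a dict with "color" (384x512x3 uint8, blue, green, red), "intrinsics" (3x3 intrinsics, pixels), "rvec" (rotation vector, rad) and "tvec" (3), from world to camera coordinates, as OpenCV has them. Camera axes: x right, y down, z forward; pixel columns grow to the right and rows downward; lengths in m; the calibration is good to about 2 mm. A picture is of the moment at which its call begins. There is no depth.
- env.sign_off(): hands the job in, once; it reports no verdict.
Trained networks look in the newest picture that a camera, given by its name, has taken for a name from the list of things; names that differ only in an ending like _2 or _b are one class to them, and where a whole thing is asked for, a point or a joint stands for the part that bears it (a point fixed in the world has none). Each returns a list of dicts, best first, with "conf" (0 to 1); they miss things now and then, are a little off and sometimes report something else, mostly with a low value. They report only what shows in the picture. A call takes as long as a camera call. They do not tell look-alikes from the thing itself.
- env.look_for(camera, thing): "centre" ([row, column] in pixels, amid what is visible of it).
- env.trace(camera, thing): "pixels" (384x512 bool, what is visible of it) and "centre" ([row, column] in pixels, amid what is visible of it).
The state is a dict: "time": time; "qpos": joint angles; "qvel": joint speeds; "tau": joint torques, N m; "eef_pos": TCP position; "eef_rot": TCP orientation; "contact_force": force on the tool from outside, world axes, zero at the start; "torque": the same for the moment, N m; "width": finger opening in m.
Only numpy, scipy, OpenCV 4.12 (cv2) and the standard library are available. Lean on these libraries where they do the work, as an engineer would, in place of code of your own. Each camera call takes 0.05 s, during which the arm holds its last target.

### The job

Stand the small round resin puck (the tall narrow one, not the square block or the flat wide disc) upright on the bed of the specimen vise between its jaws and let go of it. Then pinch both release tabs of the vise's knob, turn the knob clockwise until the jaw presses the puck against the V-shaped back jaw with about 12 N, and let go so that the tabs spring out and lock it there. The resin cracks above 22 N of jaw load, so feel for the contact, and leave the other things on the bench where they are.

Things in the scene. Friction and masses are not known exactly. Their poses are not given: they have to be found in the camera images.
- puck_center (a point): centre (half-way up) of the puck to clamp: an upright round cylinder of greyish resin, 32 mm diameter, 36 mm tall, about 60 g, z up, dark round stone face on top, standing on the bench. Two other specimens of the same resin are not wanted: a square block 34 x 34 x 36 mm and a flat disc 54 mm wide, 16 mm tall.
- vise: the vise, fixed to the bench; origin on the bench, under the sliding jaw's pad face as it starts; z up, y runs from knob to back jaw. Grey base plate 110 (x) by 250 mm (y), 14 mm thick: its top is the bed. Knob axis at y = -80 mm. Toothed steel ring under the knob (86 mm wide) and both jaws end 38 mm above the bench, so fingertips 45 mm above the bench clear them at any knob angle.
- nest (a point): point on the bed, 14 mm above the bench, where the centre of the puck's underside is to be set; axes as the vise's. Room there for the puck: 5 mm to the sliding jaw, 5 to 13 mm to the back jaw (x: within 6 mm). Both jaws are 26 mm wide (x) and at most 24 mm high above the bed, so fingers can hold the puck by its two x sides.
- jaw_front (a point): front upper edge of the steel sliding jaw, 36 mm above the bench; axes as the vise's. Its flat sprung pad (24 mm wide) stands 8 mm ahead (+y) of this point. Advancing, it pushes the puck along the bed into the V (120 degrees) of the steel back jaw, which centres it. Where the back jaw is bolted along its slot differs each time and is not told.
- knob_grip (a point): point on the knob's vertical axis, 64 mm above the bench, the height to grip the tabs. Its x axis runs through both tabs and turns with the knob (parallel to the vise's x at the start). Black hub, 38 mm diameter, top 80 mm above the bench; two grey tabs on opposite sides, 17 mm wide, 48 to 76 mm above the bench, 52 mm over their outer faces when out, 42 mm pressed in.
- knob (a joint): turn of the knob in rad: 0 at the start, grows CLOCKWISE seen from above, stop at 1.65; moves the jaw 15 mm/rad. Running friction about 0.015 N m. The puck meets the back jaw between 0.65 and 1.25 rad; from there the sprung pad's load grows by about 80 N/rad, and each newton of it adds 0.015 N m of torque on the knob (12 N: about 0.2 N m in all).
- tab_a (a joint): travel in m of the tab on the +x side of knob_grip: 0 out (locked), 0.005 fully pressed, towards the axis. Spring: 5 N to start it, 10 N fully in. The knob turns only with both tabs pressed at least 3 mm; let go, they spring out and lock it, but the knob may spring back a little (1 to 3 N of load). Out, a tab may rest on a tooth at up to 2 mm.
- tab_b (a joint): the same for the tab on the -x side of knob_grip
There are look-alikes about, which are no part of the job. Leave any orange or purple look-alike of the part that bears puck_center alone.

How it is judged:
On the way, in this order (a step that is already met when the one before it is completed fails the run):
1. the puck stands upright on the vise's bed between the jaws, let go (x of puck_center in the frame of nest between -0.006 and 0.006 m and z of puck_center in the frame of nest between 0.0155 and 0.0205 m and angle between puck_center's own z axis and vertical below 0.09 rad and y of puck_center in the frame of nest between -0.008 and 0.017 m and contact force between the fingers and puck below 0.05 N and linear speed of puck below 0.02 m/s), for 0.2 s.
2. both release tabs of the knob are pinched in (value of joint each of tab_a, tab_b above 0.003 m), for 0.2 s.
3. the jaw presses on the puck (contact force between puck and jaw above 5 N), for 0.2 s.
At the end, for the whole second after the job is handed in: The puck stands upright (within 5 degrees) on the bed, within 6 mm of the jaws' centre line, clamped between the sliding jaw and the back jaw with 6 to 18 N of jaw load; both tabs are out (within 2.5 mm) and the knob is at rest and let go (x of puck_center in the frame of nest between -0.006 and 0.006 m and z of puck_center in the frame of nest between 0.0155 and 0.0205 m and angle between puck_center's own z axis and vertical below 0.09 rad and y of puck_center in the frame of nest between -0.008 and 0.017 m and value of joint each of tab_a, tab_b below 0.0025 m and contact force between puck and jaw between 6 and 18 N and linear speed of puck below 0.01 m/s and velocity of joint knob below 0.02 rad/s); the robot touches nothing.
It fails at once if the sliding jaw loads the puck with more than 22 N (the resin cracks) (contact force between puck and jaw above 22 N).
It fails at once if another thing on the bench (block, disc, brush, dish, vial, hand lens, slide tray) is moved by more than 30 mm (distance of any of block, disc, brush, dish, vial, loupe, slide_tray from where it was at the start of the episode above 0.03 m).
It also fails if it takes over 72 s, if anything falls off the work surface, if the arm or the gripper's body presses on something with over 40 N, if the wrist force passes 120 N, or if a joint passes its speed limit or range.

## Working session

There is one attempt and no reset: what is moved stays moved. The work goes in short steps, Python scripts to look and compute and a tool call to move; the robot and the scene stay as the last step left them, time stands still between calls to the robot, and variables do not carry over. Pictures are saved under pics/ and viewed, and the job is handed in when it is done.

Besides the shell and the picture viewer there is one more tool, called after "Emit:" as name(argument=value, ...) on one line, values as JSON. play_rows: Moves the arm, as the interface text tells. Its arguments: {"type":"object","properties":{"rows":{"type":"array","items":{"type":"array"}},"squeeze":{"type":"number"}},"required":["rows"]}

```bash
mkdir -p pics
cat > h.py <<'E'
from station import env
import numpy as np, cv2
from scipy.spatial.transform import Rotation as R
def cap(n,name=None):
    d=env.capture(n)
    if name: cv2.imwrite('pics/'+name+'.png',d['color'])
    return d
def ray(d,rc,z):
    K=np.array(d['intrinsics']);Rm=cv2.Rodrigues(np.array(d['rvec'],float))[0];t=np.array(d['tvec']).ravel()
    c=-Rm.T@t; v=Rm.T@np.linalg.inv(K)@np.array([rc[1],rc[0],1.])
    return c+v*(z-c[2])/v[2]
def proj(d,P):
    p,_=cv2.projectPoints(np.array(P,float).reshape(-1,3),np.array(d['rvec'],float),np.array(d['tvec'],float),np.array(d['intrinsics']),None)
    return p[:,0,::-1]
E
python3 - <<'E'
from h import *
for n in('scene','top'):
    d=cap(n,n+'0')
    print(n,-cv2.Rodrigues(np.array(d['rvec'],float))[0].T@np.array(d['tvec']).ravel())
    for t,z in(('puck_center',.018),('vise',.014),('nest',.014),('jaw_front',.036),('knob_grip',.064),('tab_a',.06),('tab_b',.06)):
        print(t,[(np.round(r['centre']),round(r['conf'],2),np.round(ray(d,r['centre'],z),3)) for r in env.look_for(n,t)[:4]])
s=env.sense();print(s['time'],s['eef_pos'],s['eef_rot'],s['contact_force'],s['width'])
print(R.from_quat(s['eef_rot']).as_matrix().round(3))
E
```

```text
scene [1.04165041 0.58348164 0.59189027]
puck_center [(array([290., 400.]), 0.9, array([0.465, 0.352, 0.018])), (array([256., 332.]), 0.8, array([0.488, 0.215, 0.018])), (array([276., 360.]), 0.63, array([0.49 , 0.283, 0.018]))]
vise [(array([208., 245.]), 0.91, array([ 0.506, -0.02 ,  0.014]))]
nest [(array([208., 244.]), 0.97, array([ 0.507, -0.021,  0.014]))]
jaw_front [(array([198., 246.]), 0.65, array([ 0.499, -0.025,  0.036])), (array([209., 245.]), 0.18, array([0.529, 0.007, 0.036]))]
knob_grip [(array([176., 231.]), 0.88, array([ 0.495, -0.081,  0.064])), (array([278., 360.]), 0.64, array([0.536, 0.31 , 0.064]))]
tab_a [(array([176., 242.]), 0.51, array([ 0.471, -0.069,  0.06 ]))]
tab_b [(array([176., 242.]), 0.51, array([ 0.471, -0.069,  0.06 ]))]
top [0.47051906 0.01876551 1.21111981]
puck_center [(array([203., 191.]), 0.42, array([0.482, 0.21 , 0.018]))]
vise [(array([196., 280.]), 0.88, array([ 0.502, -0.031,  0.014]))]
nest [(array([197., 278.]), 0.68, array([ 0.5  , -0.024,  0.014]))]
jaw_front [(array([198., 284.]), 0.65, array([ 0.495, -0.04 ,  0.036]))]
knob_grip [(array([199., 307.]), 0.61, array([ 0.493, -0.099,  0.064]))]
tab_a []
tab_b []
0.8 [ 0.24170271 -0.52173942  0.21398774] [ 0.15215814 -0.69050585  0.69057037 -0.15219109] [ 0.36064534  0.18668706 -0.19823257] 0.09121694050759885
[[-0.907  0.     0.42 ]
 [-0.42  -0.    -0.907]
 [-0.    -1.     0.   ]]
```

Run:
```python
import cv2
for n in('scene0','top0'):
    im=cv2.imread(f'pics/{n}.png');cv2.imwrite(f'pics/{n}b.png',cv2.resize(im,(800,600),interpolation=cv2.INTER_CUBIC))
im=cv2.imread('pics/top0.png')
cv2.imwrite('pics/topvise.png',cv2.resize(im[150:250,130:350],None,fx=3.6,fy=3.6,interpolation=cv2.INTER_CUBIC))
im=cv2.imread('pics/scene0.png')
cv2.imwrite('pics/scvise.png',cv2.resize(im[140:320,200:430],None,fx=3.3,fy=3.3,interpolation=cv2.INTER_CUBIC))
```

```text
(no output)
```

View pics/scene0b.png

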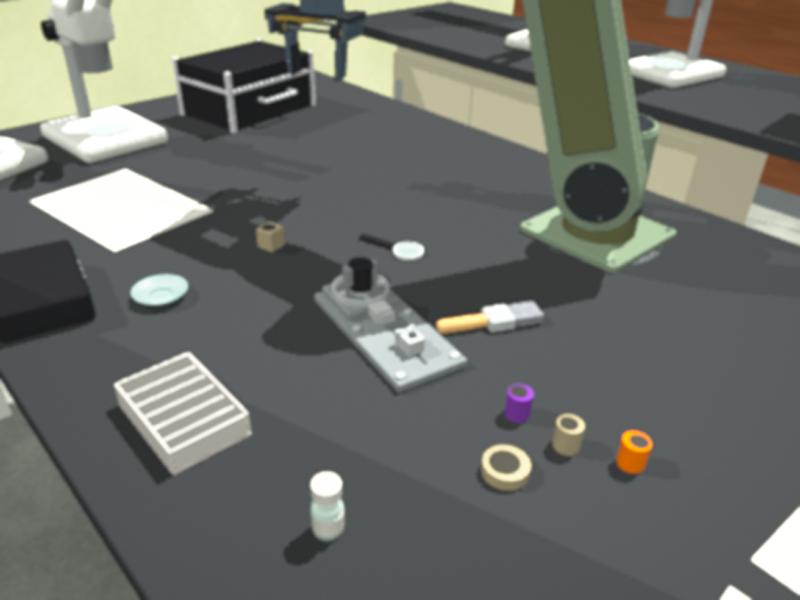

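View pics/topvise.png

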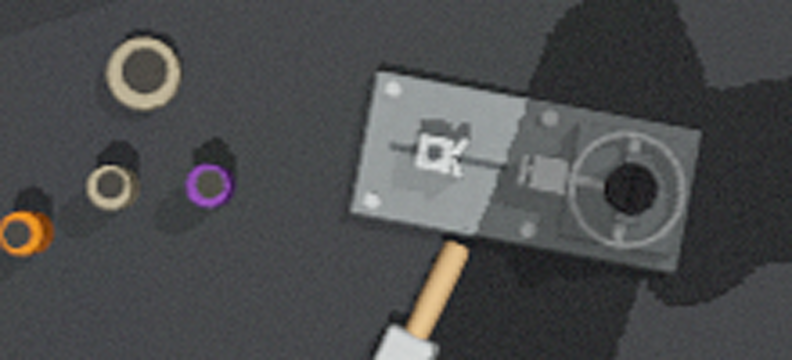

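View pics/scvise.png

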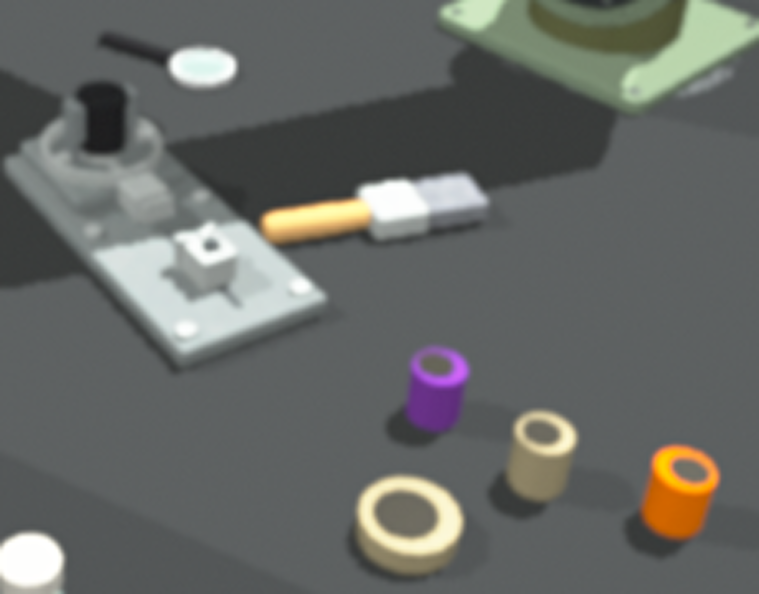

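View pics/top0b.png

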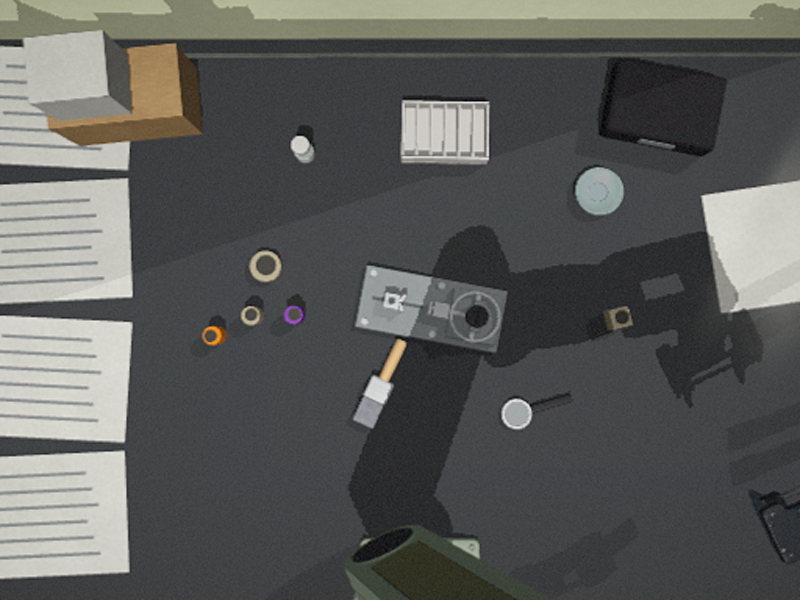

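The puck could be mistaken for several things (scene-camera pixels, row, column):
- resin cylinder (276,362)
- orange cylinder (290,404)
- purple cylinder (256,332)
- disc (298,323)
- block (150,172)

I choose the resin cylinder at (276,362), which is at about (202,161) in the top picture. Next I measure it and the vise.

Run:
```python
from h import *
from scipy.optimize import least_squares
D={n:cap(n,n+'1') for n in('top','scene')}
im=D['top']['color']
cv2.imwrite('pics/tv.png',cv2.resize(im[160:235,220:335],None,fx=6.9,fy=6.9,interpolation=cv2.INTER_CUBIC))
cv2.imwrite('pics/sv.png',cv2.resize(D['scene']['color'][155:255,195:305],None,fx=6,fy=6,interpolation=cv2.INTER_CUBIC))
cv2.imwrite('pics/tp.png',cv2.resize(im[180:225,130:215],None,fx=8,fy=8,interpolation=cv2.INTER_CUBIC))
cv2.imwrite('pics/sp.png',cv2.resize(D['scene']['color'][250:315,320:420],None,fx=7,fy=7,interpolation=cv2.INTER_CUBIC))
for n in D:
    for r in env.trace(n,'vise')[:2]:
        m=r['pixels'].astype('uint8');print(n,r['conf'],m.sum())
        c=max(cv2.findContours(m,0,2)[0],key=cv2.contourArea)
        if n=='top':
            pts=np.array([ray(D[n],(p[1],p[0]),.014)[:2] for p in c[:,0]],np.float32)
            print(cv2.minAreaRect(pts), )
    for r in env.trace(n,'puck_center'):
        ys,xs=np.nonzero(r['pixels']);print(n,'p',r['conf'],r['centre'],ys.min(),ys.max(),xs.min(),xs.max())
```

```text
top 0.76 3507
((0.4997200071811676, -0.018893584609031677), (0.24859613180160522, 0.11125006526708603), 79.48472595214844)
top p 0.69 [202.4, 191.0] 196 206 182 195
top p 0.54 [211.1, 139.6] 210 219 131 144
scene 0.83 3551
scene p 0.96 [288.8, 403.3] 277 302 395 416
scene p 0.85 [279.1, 360.9] 267 291 355 373
scene p 0.73 [258.9, 329.5] 245 270 324 341
```

View pics/tv.png

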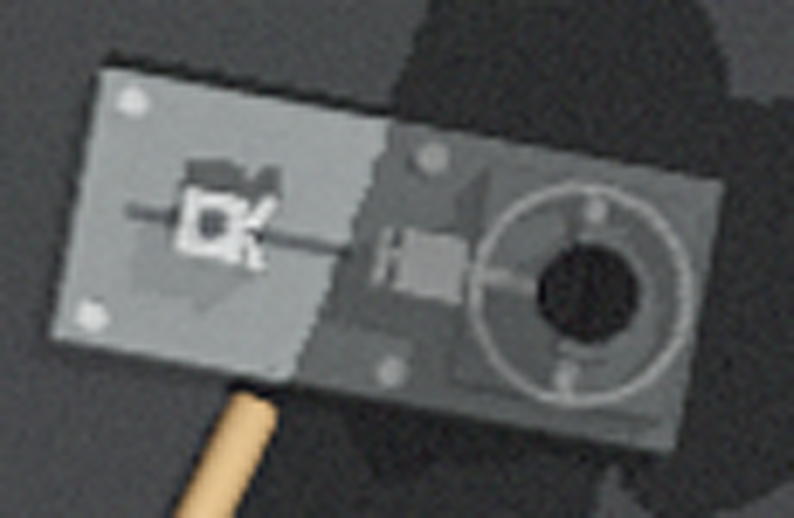

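View pics/sv.png

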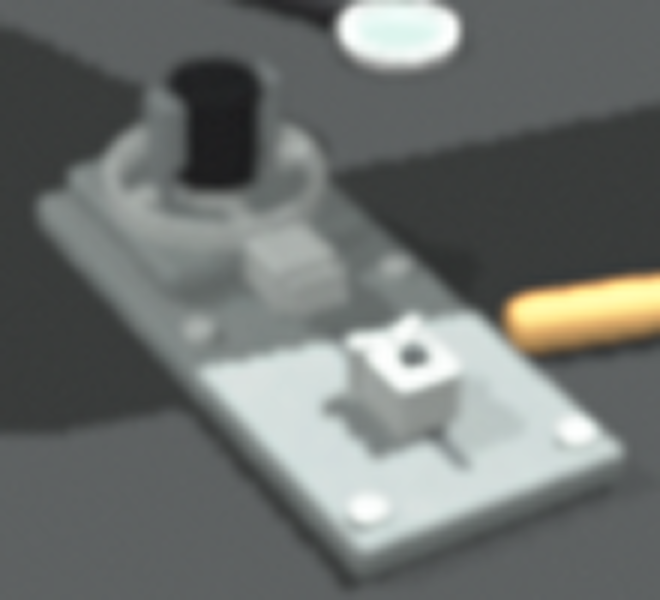

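View pics/tp.png

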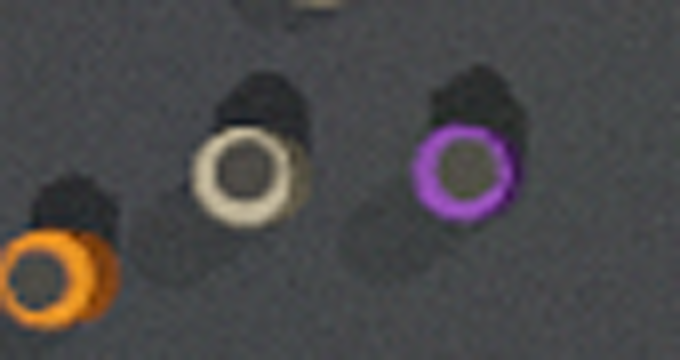

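View pics/sp.png

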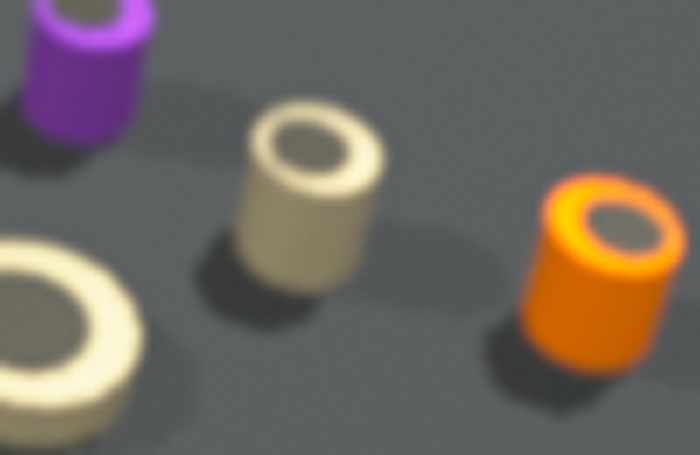

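Run:
```python
from h import *
D={n:cap(n) for n in('top','scene')}
t=lambda x,y:((y+.5)/6.9-.5+160,(x+.5)/6.9-.5+220)
s=lambda x,y:((y+.5)/6-.5+155,(x+.5)/6-.5+195)
for nm,f,cam,P in(('top',t,'top',[('c',103,68,.014),('c',723,182,.014),('c',672,450,.014),('c',52,338,.014),('ring',582,293,.038),('hub',588,293,.08),('jawfrontL',462,300,.036),('jaw back edge R',404,229,.036),('jaw R bot',398,291,.036),('pad top',382,256,.036),('backjaw tipU',276,196,.038),('tipL',262,270,.038),('bjL',185,188,.038),('bjL2',172,250,.038)]),
  ('scene',s,'scene',[('c',622,450,.014),('c',357,552,.014),('c',40,207,.014),('hub',213,87,.08),('bj1',348,335,.038),('bj2',420,318,.038),('bj3',465,360,.038),('bj4',400,395,.038)])):
    for n,x,y,z in P: print(nm,n,ray(D[cam],f(x,y),z).round(4))
print('puck top cam',ray(D['top'],((176.5)/8-.5+180,243.5/8-.5+130),.036).round(4))
print('puck stone top',ray(D['top'],((170)/8-.5+180,246/8-.5+130),.036).round(4))
print('puck scene',ray(D['scene'],((149)/7-.5+250,317.5/7-.5+320),.036).round(4))
print('purple',ray(D['top'],((174)/8-.5+180,463/8-.5+130),.036).round(4), 'orange',ray(D['top'],((278)/8-.5+180,47/8-.5+130),.036).round(4))
```

```text
top c [0.5743 0.0935 0.014 ]
top c [ 0.5293 -0.1507  0.014 ]
top c [ 0.424  -0.1303  0.014 ]
top c [0.4678 0.1134 0.014 ]
top ring [ 0.4853 -0.0929  0.038 ]
top hub [ 0.4848 -0.0911  0.08  ]
top jawfrontL [ 0.4826 -0.0468  0.036 ]
top jaw back edge R [ 0.51   -0.0244  0.036 ]
top jaw R bot [ 0.4861 -0.022   0.036 ]
top pad top [ 0.4996 -0.0159  0.036 ]
top backjaw tipU [0.5227 0.0251 0.038 ]
top tipL [0.4941 0.0305 0.038 ]
top bjL [0.5258 0.0602 0.038 ]
top bjL2 [0.5018 0.0652 0.038 ]
scene c [0.4716 0.1124 0.014 ]
scene c [0.5791 0.0924 0.014 ]
scene c [ 0.5348 -0.1445  0.014 ]
scene hub [ 0.4932 -0.0864  0.08  ]
scene bj1 [0.5217 0.0233 0.038 ]
scene bj2 [0.4949 0.0323 0.038 ]
scene bj3 [0.5002 0.0611 0.038 ]
scene bj4 [0.5315 0.0612 0.038 ]
puck top cam [0.4864 0.2911 0.036 ]
puck stone top [0.4886 0.2903 0.036 ]
puck scene [0.4889 0.2907 0.036 ]
purple [0.4873 0.2178 0.036 ] orange [0.4525 0.3565 0.036 ]
```

Emit:
play_rows(rows=[[0.052,[0,0,0],[0,-9.1,0]],[0.052,[0,0,0],[0,-9.1,0]],[0.052,[0,0,0],[0,-9.1,0]],[0.052,[0,0,0],[0,-9.1,0]],[0.052,[0,0,0],[0,-9.1,0]],[0.052,[0,0,0],[0,-9.2,0]],[0.052,[0,0,0],[0,0,0]]], squeeze=10)

```text
time: 2.08
eef_pos: [0.2417, -0.5217, 0.214]
eef_rot: [0.452, -0.544, 0.544, -0.452]
contact_force: [1.0, 0.1, 0.1]
width: 0.052
```

```bash
cat >> h.py <<'E'
VY=np.radians(10.5); vx=np.array([np.cos(VY),-np.sin(VY),0]); vy=np.array([np.sin(VY),np.cos(VY),0])
def st(target=None):
    s=env.sense(); M=R.from_quat(s['eef_rot']).as_matrix()
    print('t',round(s['time'],2),'pos',np.round(s['eef_pos'],4),'F',np.round(s['contact_force'],2),'T',np.round(s['torque'],3),'w',round(s['width'],4))
    print('zaxis heading',np.degrees(np.arctan2(M[1,2],M[0,2])).round(2),'tilt',M[2].round(4),'q',np.round(s['qpos'],2))
    if target is not None: print('tool delta',(M.T@(np.array(target)-s['eef_pos'])).round(4))
    return s
E
python3 -c "
from h import *
st([.487,.291,.12])"
```

```text
t 2.08 pos [ 0.2417 -0.5217  0.214 ] F [1.03 0.07 0.14] T [ 0.026 -0.058 -0.005] w 0.052
zaxis heading -10.55 tilt [ 0. -1.  0.] q [-1.16  0.32  1.56  0.    1.26 -0.97]
tool delta [-0.8439  0.0939  0.0923]
```

Emit:
play_rows(rows=[[0.052,[-0.047,0,0.005],[0,0,0]],[0.052,[-0.047,0,0.005],[0,0,0]],[0.052,[-0.047,0,0.005],[0,0,0]],[0.052,[-0.047,0,0.005],[0,0,0]],[0.052,[-0.047,0,0.005],[0,0,0]],[0.052,[-0.047,0,0.005],[0,0,0]],[0.052,[-0.047,0,0.005],[0,0,0]],[0.052,[-0.047,0,0.005],[0,0,0]],[0.052,[-0.047,0,0.005],[0,0,0]]])

```text
time: 3.2
eef_pos: [0.363, -0.1125, 0.2142]
eef_rot: [0.451, -0.544, 0.545, -0.452]
contact_force: [0.2, -0.2, -0.2]
width: 0.0519
```

Emit:
play_rows(rows=[[0.052,[-0.047,0,0.005],[0,0,0]],[0.052,[-0.047,0,0.005],[0,0,0]],[0.052,[-0.047,0,0.005],[0,0,0]],[0.052,[-0.047,0,0.005],[0,0,0]],[0.052,[-0.047,0,0.005],[0,0,0]],[0.052,[-0.047,0.02,0.005],[0,0,0]],[0.052,[-0.047,0.03,0.005],[0,0,0]],[0.052,[-0.047,0.044,0.007],[0,0,0]],[0.052,[0,0,0],[0,0,0]]])

```text
time: 4.32
eef_pos: [0.4703, 0.2482, 0.1179]
eef_rot: [-0.455, 0.544, -0.543, 0.45]
contact_force: [-0.6, -0.9, 0.6]
width: 0.0521
```

```bash
python3 -c "
from h import *
st([.4875,.291,.006])
for n in('top','scene'):
    d=cap(n);im=d['color']; p=proj(d,[.487,.291,.03])[0].astype(int);print(p)
    r0,c0=max(p[0]-40,0),max(p[1]-50,0)
    cv2.imwrite('pics/a_%s.png'%n,cv2.resize(im[r0:r0+80,c0:c0+100],None,fx=7,fy=7,interpolation=2))
"
```

```text
t 4.33 pos [0.4703 0.2482 0.1179] F [-0.62 -0.86  0.6 ] T [-0.053 -0.048  0.023] w 0.0521
zaxis heading -10.41 tilt [ 0.0038 -1.     -0.0054] q [0.46 0.34 1.8  0.   1.01 0.65]
tool delta [-0.0457  0.1117  0.0098]
[201 160]
[272 365]
```

Emit:
play_rows(rows=[[0.052,[-0.022,0,0.005],[0,0,0]],[0.052,[-0.022,0.02,0.004],[0,0,0]],[0.052,[0,0.03,0],[0,0,0]],[0.052,[0,0,0],[0,0,0]]])

```text
time: 4.92
eef_pos: [0.4875, 0.2867, 0.0713]
eef_rot: [-0.453, 0.544, -0.544, 0.451]
contact_force: [-0.6, -0.0, 1.2]
width: 0.0519
```

```bash
python3 -c "
from h import *
st([.4875,.291,.006])
for n in('top','scene'):
    d=cap(n);im=d['color']; p=proj(d,[.487,.291,.03])[0].astype(int);print(p)
    r0,c0=max(p[0]-40,0),max(p[1]-50,0)
    cv2.imwrite('pics/a_%s.png'%n,cv2.resize(im[r0:r0+80,c0:c0+100],None,fx=7,fy=7,interpolation=2))
"
```

```text
t 4.92 pos [0.4875 0.2867 0.0713] F [-0.59 -0.04  1.22] T [-0.008 -0.052 -0.   ] w 0.0519
zaxis heading -10.56 tilt [ 0.002  -1.     -0.0019] q [ 0.51  0.43  1.78 -0.    0.93  0.7 ]
tool delta [-0.0044  0.0652 -0.0006]
[201 160]
[272 365]
```

View pics/a_scene.png

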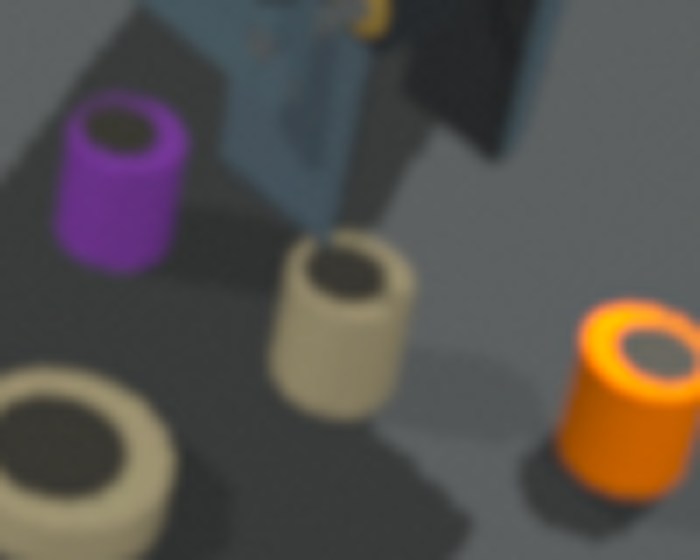

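The fingers straddle the resin puck (about pixel row 278, column 364 in the scene picture), with purple to the left and orange to the right. I go down.

Emit:
play_rows(rows=[[0.052,[-0.004,0.015,0],[0,0,0]],[0.052,[0,0.02,0],[0,0,0]],[0.052,[0,0.015,0],[0,0,0]],[0.052,[0,0.013,0],[0,0,0]],[0.052,[0,0,0],[0,0,0]]])

```text
time: 5.65
eef_pos: [0.4885, 0.2919, 0.0074]
eef_rot: [-0.453, 0.544, -0.543, 0.452]
contact_force: [0.6, 0.1, -0.5]
width: 0.0522
```

```bash
python3 -c "
from h import *
st([.4875,.291,.006])
for n in('scene',):
    d=cap(n);im=d['color']; p=proj(d,[.487,.291,.03])[0].astype(int);print(p)
    r0,c0=max(p[0]-40,0),max(p[1]-50,0)
    cv2.imwrite('pics/b_%s.png'%n,cv2.resize(im[r0:r0+80,c0:c0+100],None,fx=7,fy=7,interpolation=2))
"
```

```text
t 5.65 pos [0.4885 0.2919 0.0074] F [ 0.59  0.07 -0.48] T [-0.031 -0.105 -0.001] w 0.0522
zaxis heading -10.45 tilt [ 0.0015 -1.     -0.0016] q [ 0.52  0.52  1.84 -0.    0.79  0.7 ]
tool delta [ 0.001   0.0014 -0.0008]
[272 365]
```

View pics/b_scene.png

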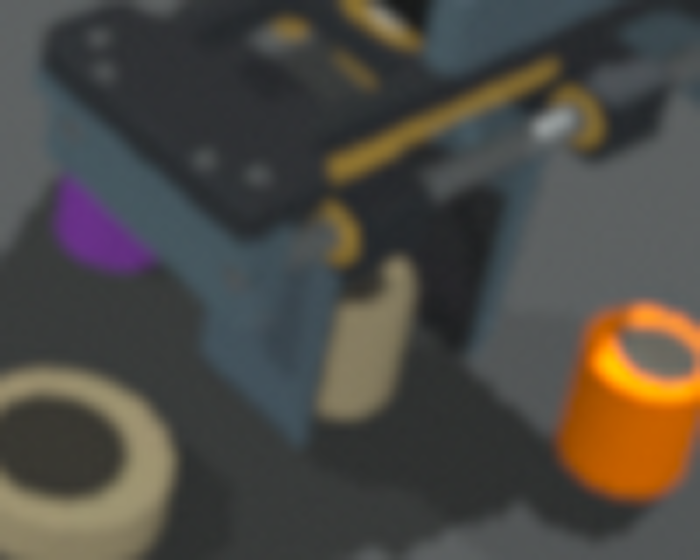

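The puck is between the fingers, clear of the disc. I close on it.

Emit:
play_rows(rows=[[0.025,[0,0,0],[0,0,0]],[0.025,[0,0,0],[0,0,0]],[0.025,[0,0,0],[0,0,0]],[0.025,[0,0,0],[0,0,0]],[0.025,[0,0,0],[0,0,0]],[0.025,[0,-0.02,0],[0,0,0]],[0.025,[0,-0.03,0],[0,0,0]],[0.025,[0,-0.03,0],[0,0,0]],[0.025,[0,0,0],[0,0,0]]], squeeze=12)

```text
time: 6.82
eef_pos: [0.4904, 0.293, 0.0903]
eef_rot: [0.451, -0.543, 0.544, -0.454]
contact_force: [0.2, -0.2, -0.6]
width: 0.032
```

```bash
python3 -c "
from h import *
s=st([.4875,.291,.006])
for n in('scene','top'):
    d=cap(n);im=d['color']; p=proj(d,s['eef_pos'])[0].astype(int);print(p)
    r0,c0=max(p[0]-40,0),max(p[1]-50,0);print(r0,c0)
    cv2.imwrite('pics/c_%s.png'%n,cv2.resize(im[r0:r0+80,c0:c0+100],None,fx=7,fy=7,interpolation=2))
"
```

```text
t 6.83 pos [0.4904 0.293  0.0903] F [ 0.23 -0.15 -0.6 ] T [ 0.008 -0.086 -0.039] w 0.032
zaxis heading -10.44 tilt [-0.0029 -1.      0.0035] q [ 0.52  0.42  1.75 -0.    0.97  0.7 ]
tool delta [ 0.0027  0.0842 -0.0028]
[248 370]
208 320
[199 154]
159 104
```

View pics/c_scene.png

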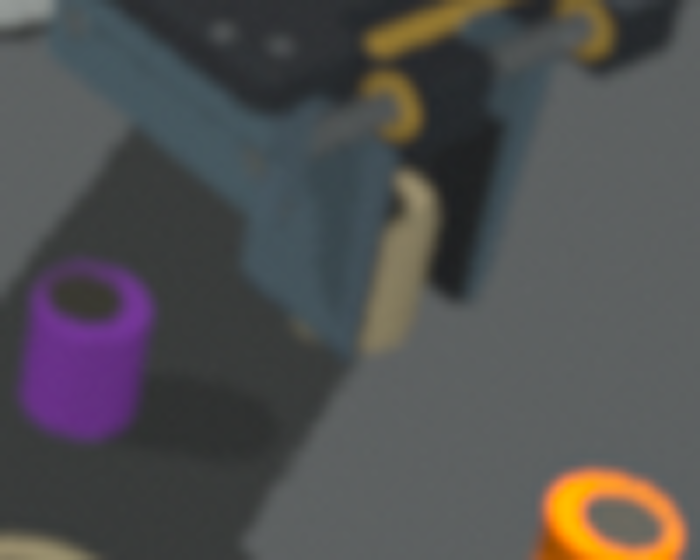

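Emit:
play_rows(rows=[[0.025,[0.02,0,0.005],[0,0,0]],[0.025,[0.034,0,0.008],[0,0,0]],[0.025,[0.034,0,0.008],[0,0,0]],[0.025,[0.034,0,0.008],[0,0,0]],[0.025,[0.034,0,0.008],[0,0,0]],[0.025,[0.034,0,0.008],[0,0,0]],[0.025,[0.034,0,0.008],[0,0,0]],[0.025,[0.034,0,0.008],[0,0,0]],[0.025,[0.02,0,0.005],[0,0,0]],[0.025,[0,0,0],[0,0,0]]])

```text
time: 8.18
eef_pos: [0.5024, 0.0049, 0.0875]
eef_rot: [-0.452, 0.545, -0.544, 0.451]
contact_force: [-0.4, 1.0, -0.5]
width: 0.0314
```

```bash
python3 -c "
from h import *
s=st([.5047,.0095,.06])
"
```

```text
t 8.18 pos [0.5024 0.0049 0.0875] F [-0.39  1.02 -0.51] T [-0.031 -0.1   -0.042] w 0.0314
zaxis heading -10.62 tilt [ 8.0e-04 -1.0e+00 -2.4e-03] q [-0.01  0.33  1.91 -0.    0.91  0.17]
tool delta [-0.005   0.0274  0.0015]
```

Emit:
play_rows(rows=[[0.025,[-0.004,0.015,0.0015],[0,0,0]],[0.025,[0,0.015,0],[0,0,0]],[0.025,[0,0,0],[0,0,0]]])

```text
time: 8.55
eef_pos: [0.5042, 0.0112, 0.0565]
eef_rot: [-0.454, 0.544, -0.542, 0.452]
contact_force: [-0.6, -0.3, -0.9]
width: 0.0316
```

```bash
python3 -c "
from h import *
s=st([.5047,.0095,.0215])
for n in('scene','top'):
    d=cap(n);im=d['color']; p=proj(d,s['eef_pos'])[0].astype(int);print(p)
    r0,c0=max(p[0]-40,0),max(p[1]-50,0);print(r0,c0)
    cv2.imwrite('pics/d_%s.png'%n,cv2.resize(im[r0:r0+80,c0:c0+100],None,fx=7,fy=7,interpolation=2))
"
```

```text
t 8.55 pos [0.5042 0.0112 0.0565] F [-0.62 -0.25 -0.93] T [ 0.054 -0.148  0.006] w 0.0316
zaxis heading -10.37 tilt [ 9.0e-04 -1.0e+00 -4.5e-03] q [-0.    0.37  1.94 -0.    0.84  0.18]
tool delta [0.0016 0.035  0.001 ]
[197 255]
157 205
[194 264]
154 214
```

View pics/d_scene.png

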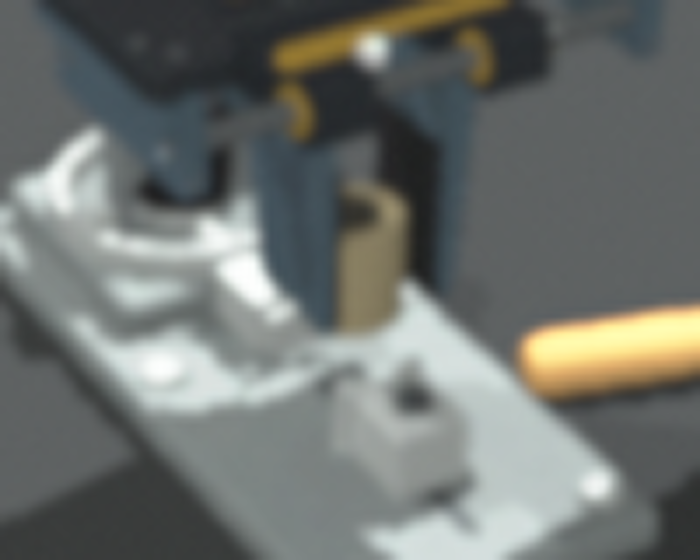

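View pics/d_top.png

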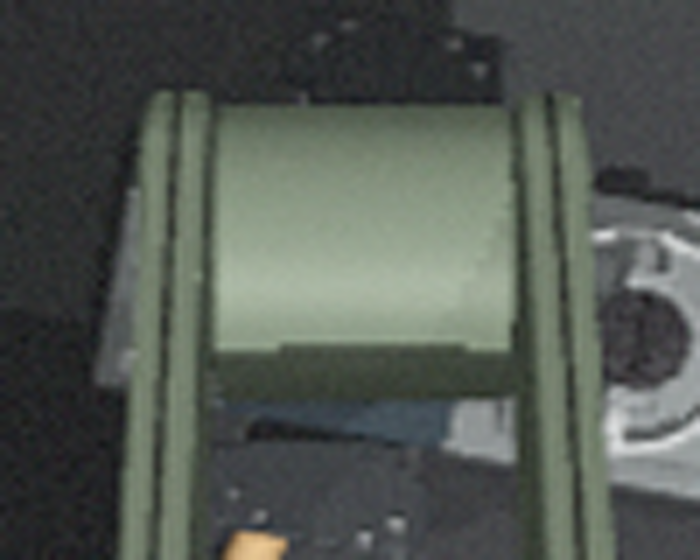

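```bash
python3 -c "
from h import *
s=env.sense();d=cap('scene');im=d['color'];r0,c0=157,205
big=cv2.resize(im[r0:r0+80,c0:c0+100],None,fx=7,fy=7,interpolation=2)
def draw(P,col):
    q=proj(d,P); q=((q-[r0,c0])+.5)*7-.5
    cv2.polylines(big,[q[:,::-1].round().astype(np.int32)],False,col,1)
a=np.linspace(0,2*np.pi,60)
c=np.array(s['eef_pos'])-.001*vy
for z in(.049,.085): draw([c*[1,1,0]+[.016*np.cos(t),.016*np.sin(t),z] for t in a],(0,0,255))
# final puck and jaw model
n=np.array([.5045,.0085,0])
draw([n+[.016*np.cos(t),.016*np.sin(t),.014] for t in a],(0,255,0))
o=np.array([.500,-.0138,0])
for z in(.014,.036): draw([o+.013*vx+[0,0,z],o-.013*vx+[0,0,z]],(255,0,0))
cv2.imwrite('pics/e.png',big)
"
```

```text
(no output)
```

View pics/e.png

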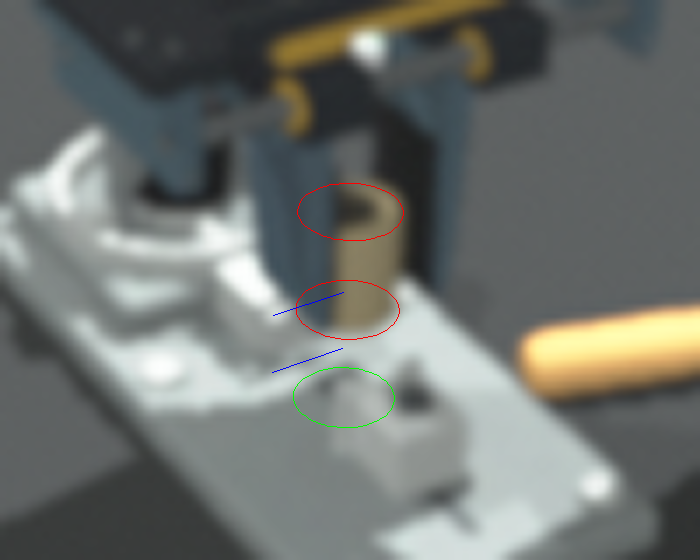

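```bash
python3 -c "
from h import *
d0=cap('scene');dt=cap('top')
a=np.linspace(0,2*np.pi,60)
def go(f,d,r0,c0,h,w,k,out):
    im=cv2.imread(f);big=cv2.resize(im[r0:r0+h,c0:c0+w],None,fx=k,fy=k,interpolation=2)
    def draw(P,col):
        q=proj(d,P); q=((q-[r0,c0])+.5)*k-.5
        cv2.polylines(big,[q[:,::-1].round().astype(np.int32)],False,col,1)
    o=np.array([.500,-.0138,0]); V=lambda x,y,z:o+x*vx+y*vy+[0,0,z]
    draw([V(-.012,0,.014),V(.012,0,.014),V(.012,0,.036),V(-.012,0,.036),V(-.012,0,.014)],(255,0,0))
    draw([V(-.013,-.008,.036),V(.013,-.008,.036)],(255,255,0))
    draw([V(-.055,-.13,.014),V(.055,-.13,.014),V(.055,.12,.014),V(-.055,.12,.014),V(-.055,-.13,.014)],(0,255,255))
    for z in(.014,.05):draw([V(.016*np.cos(t),.021+.016*np.sin(t),z) for t in a],(0,255,0))
    draw([V(.019*np.cos(t),-.08+.019*np.sin(t),.08) for t in a],(0,0,255))
    draw([V(.043*np.cos(t),-.08+.043*np.sin(t),.038) for t in a],(0,0,255))
    draw([V(.013,.042,.038),V(-.013,.042,.038)],(255,0,255))
    cv2.imwrite(out,big)
go('pics/scene0.png',d0,155,195,100,115,6.9,'pics/f1.png')
go('pics/top0.png',dt,160,220,75,115,6.9,'pics/f2.png')
"
```

```text
(no output)
```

View pics/f1.png

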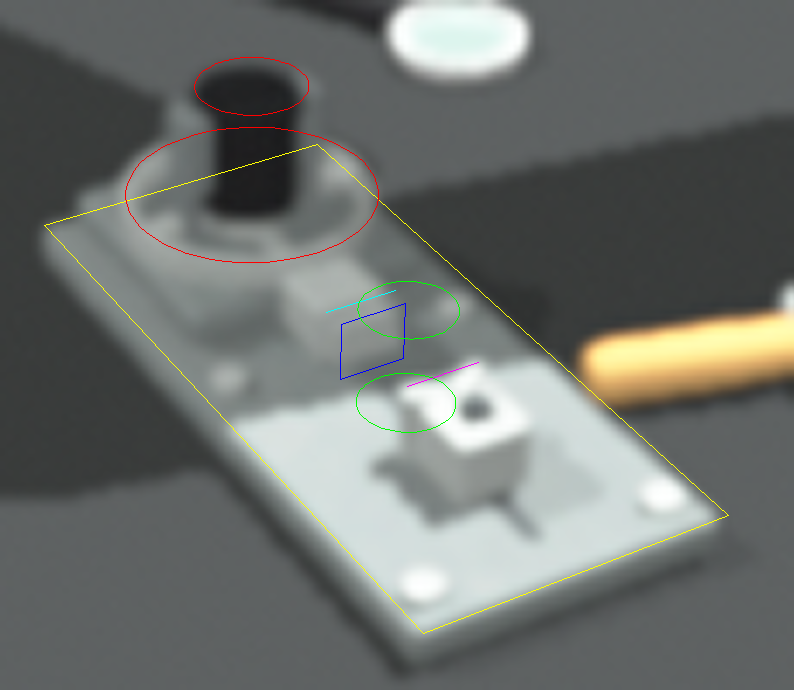

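View pics/f2.png

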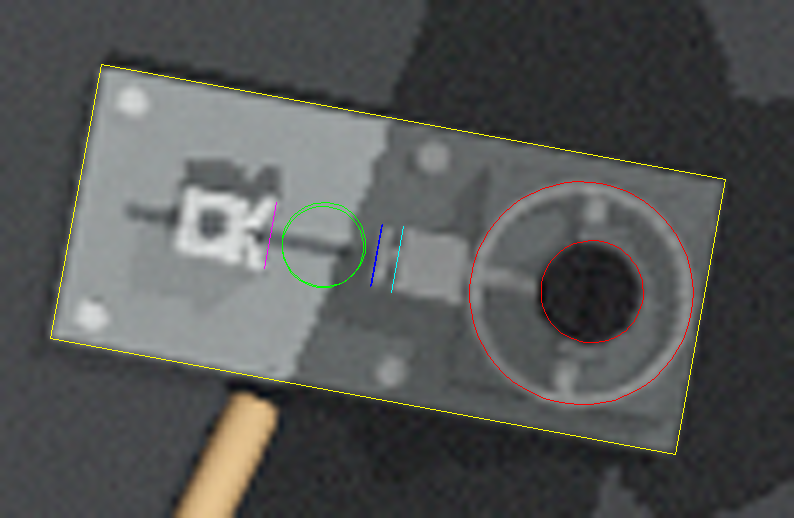

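Emit:
play_rows(rows=[[0.025,[0.0015,0.012,0.002],[0,0,0]],[0.025,[0,0.012,0],[0,0,0]],[0.025,[0,0.006,0],[0,0,0]],[0.025,[0,0,0],[0,0,0]],[0.025,[0,0,0],[0,0,0]]])

```text
time: 9.43
eef_pos: [0.5077, 0.0087, 0.0285]
eef_rot: [0.452, -0.543, 0.544, -0.452]
contact_force: [0.6, 0.1, -0.9]
width: 0.0316
```

```bash
python3 -c "
from h import *
s=st([.506,.009,.0215])
d=cap('scene');im=d['color'];r0,c0=157,205
cv2.imwrite('pics/g.png',cv2.resize(im[r0:r0+80,c0:c0+100],None,fx=7,fy=7,interpolation=2))
"
```

```text
t 9.43 pos [0.5077 0.0087 0.0285] F [ 0.56  0.06 -0.9 ] T [ 0.007 -0.082  0.076] w 0.0316
zaxis heading -10.45 tilt [-0.e+00 -1.e+00  3.e-04] q [-0.01  0.41  1.96 -0.    0.76  0.18]
tool delta [ 0.      0.007  -0.0017]
```

View pics/g.png

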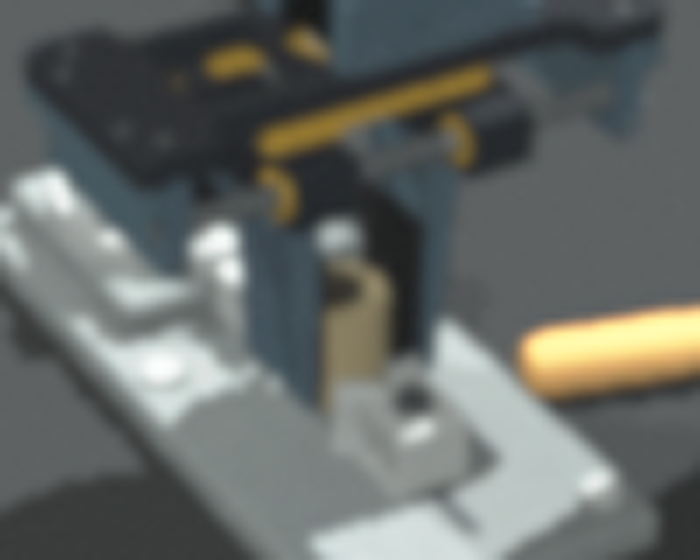

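Emit:
play_rows(rows=[[0.025,[0,0.004,-0.0015],[0,0,0]],[0.025,[0,0.002,0],[0,0,0]],[0.025,[0,0,0],[0,0,0]],[0.025,[0,0,0],[0,0,0]]])

```text
time: 9.98
eef_pos: [0.5057, 0.009, 0.023]
eef_rot: [-0.453, 0.543, -0.543, 0.452]
contact_force: [-2.9, 0.2, 5.1]
width: 0.032
```

```bash
python3 -c "
from h import *
s=st([.506,.009,.0215])
"
```

```text
t 9.97 pos [0.5057 0.009  0.023 ] F [-2.93  0.21  5.07] T [ 0.045  0.286 -0.032] w 0.032
zaxis heading -10.45 tilt [ 2.e-04 -1.e+00 -3.e-04] q [-0.    0.42  1.97 -0.    0.75  0.18]
tool delta [-0.0001  0.0015  0.0003]
```

```bash
python3 -c "
from h import *
d=cap('scene');im=d['color'];r0,c0=157,205
cv2.imwrite('pics/g2.png',cv2.resize(im[r0:r0+80,c0:c0+100],None,fx=7,fy=7,interpolation=2))
st()
"
```

```text
t 10.03 pos [0.5058 0.009  0.023 ] F [-2.   -0.37  5.99] T [ 0.035  0.258 -0.011] w 0.0319
zaxis heading -10.45 tilt [ 1.e-04 -1.e+00 -3.e-04] q [-0.    0.42  1.97 -0.    0.75  0.18]
```

View pics/g2.png

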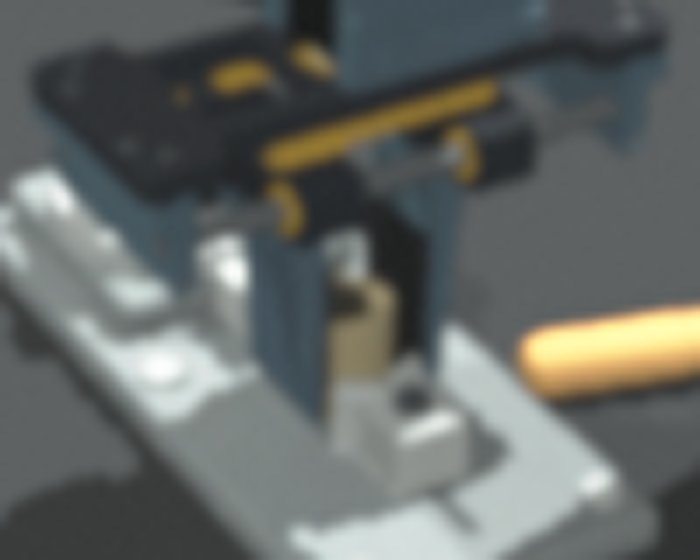

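Emit:
play_rows(rows=[[0.025,[0,-0.001,0],[0,0,0]],[0.036,[0,0,0],[0,0,0]],[0.046,[0,0,0],[0,0,0]],[0.052,[0,0,0],[0,0,0]],[0.052,[0,-0.01,0],[0,0,0]],[0.052,[0,-0.03,0],[0,0,0]],[0.052,[0,-0.035,0],[0,0,0]],[0.06,[0,-0.03,0],[0,0,0]],[0.06,[0,0,0],[0,0,0]]])

```text
time: 11.15
eef_pos: [0.5079, 0.009, 0.1313]
eef_rot: [0.451, -0.542, 0.545, -0.454]
contact_force: [0.3, 0.8, -0.0]
width: 0.0601
```

```bash
python3 -c "
from h import *
s=st([.4865,-.0920,.128])
for n,r0,c0 in(('scene',157,195),('top',160,220)):
    d=cap(n);im=d['color']
    cv2.imwrite('pics/h_%s.png'%n,cv2.resize(im[r0:r0+80,c0:c0+110],None,fx=7,fy=7,interpolation=2))
"
```

```text
t 11.15 pos [0.5079 0.009  0.1313] F [ 0.31  0.84 -0.01] T [ 0.01  -0.082 -0.037] w 0.0601
zaxis heading -10.45 tilt [-0.0011 -1.      0.0063] q [-0.    0.28  1.84 -0.    1.01  0.18]
tool delta [ 0.1032  0.0032 -0.0028]
```

View pics/h_scene.png

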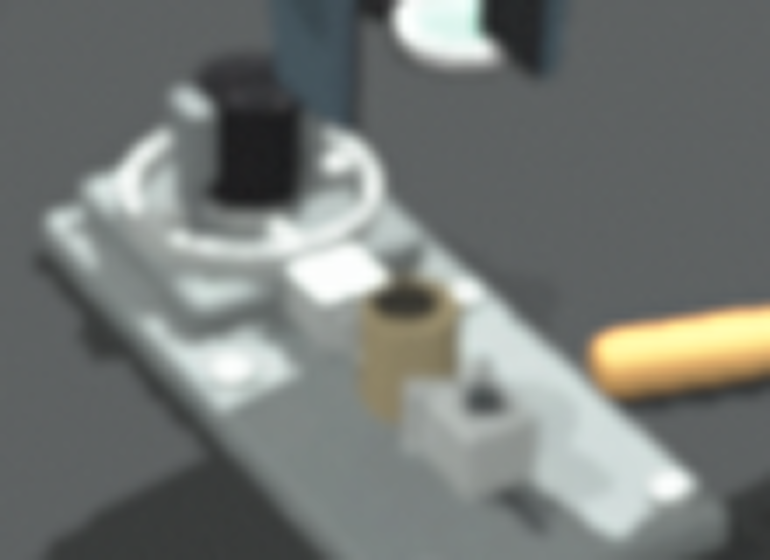

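View pics/h_top.png

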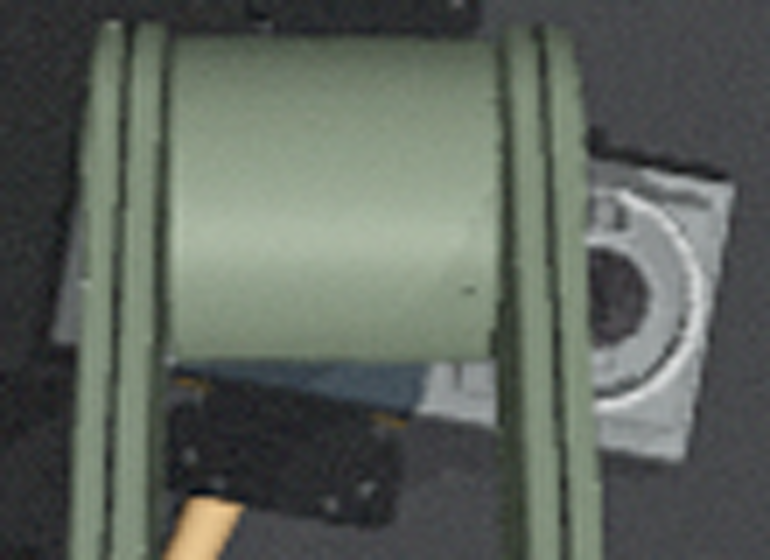

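```bash
python3 -c "
from h import *
d=cap('scene')
f=lambda x,y:((y+.5)/7-.5+157,(x+.5)/7-.5+195)
p=ray(d,f(409,299),.05)
r=ray(d,f(253,186),.038)
print('puck',p,'ring',r)
# ring model rel
o=r[:2]+.08*vy[:2]
print('in vise', (p[:2]-o)@vx[:2], (p[:2]-o)@vy[:2])
for n,x,y in (('jaw back L',285,275),('jaw R',350,245),('jaw fR',390,275),('jaw fL',325,308)):
  q=ray(d,f(x,y),.036);print(n,(q[:2]-o)@vx[:2],(q[:2]-o)@vy[:2])
for n,x,y in (('bjL',405,387),('bjR',485,362)):
  q=ray(d,f(x,y),.038);print(n,(q[:2]-o)@vx[:2],(q[:2]-o)@vy[:2])
st()
"
```

```text
puck [0.50474612 0.00547013 0.05      ] ring [ 0.4881184  -0.09054909  0.038     ]
in vise -0.0011488249801816484 0.01744153076788758
jaw back L 0.015470954817360787 -0.0310938475712583
jaw R -0.01157994927801759 -0.03581130524025373
jaw fR -0.013873805560598203 -0.014412797906423146
jaw fL 0.013676754382519396 -0.008638125490201999
bjL 0.015242142588241582 0.042360363325013216
bjR -0.012961309026319104 0.04346087858841697
t 11.3 pos [0.5053 0.009  0.1278] F [ 0.15 -0.2   0.11] T [-0.002 -0.057  0.102] w 0.06
zaxis heading -10.45 tilt [ 4.0e-04 -1.0e+00 -1.5e-03] q [-0.    0.29  1.85 -0.    1.01  0.18]
```

Emit:
play_rows(rows=[[0.07,[0.025,0,0],[0,0,0]],[0.07,[0.03,0,0],[0,0,0]],[0.07,[0.03,0,0],[0,0,0]],[0.07,[0.016,0,0.001],[0,0,0]],[0.07,[0,0,0],[0,0,0]],[0.07,[0,0,0],[0,0,0]]])

```text
time: 12.05
eef_pos: [0.4887, -0.0899, 0.1281]
eef_rot: [-0.452, 0.544, -0.543, 0.452]
contact_force: [0.4, 0.1, 1.2]
width: 0.0699
```

```bash
python3 -c "
from h import *
s=st([.488,-.0905,.045])
for n,r0,c0 in(('scene',137,185),('top',160,220)):
    d=cap(n);im=d['color']
    cv2.imwrite('pics/i_%s.png'%n,cv2.resize(im[r0:r0+80,c0:c0+110],None,fx=7,fy=7,interpolation=2))
"
```

```text
t 12.05 pos [ 0.4887 -0.0899  0.1281] F [0.36 0.1  1.15] T [-0.    -0.092 -0.02 ] w 0.0699
zaxis heading -10.44 tilt [-4.e-04 -1.e+00 -7.e-04] q [-0.21  0.27  1.87  0.    1.   -0.02]
tool delta [ 0.0008  0.0831 -0.0005]
```

View pics/i_scene.png

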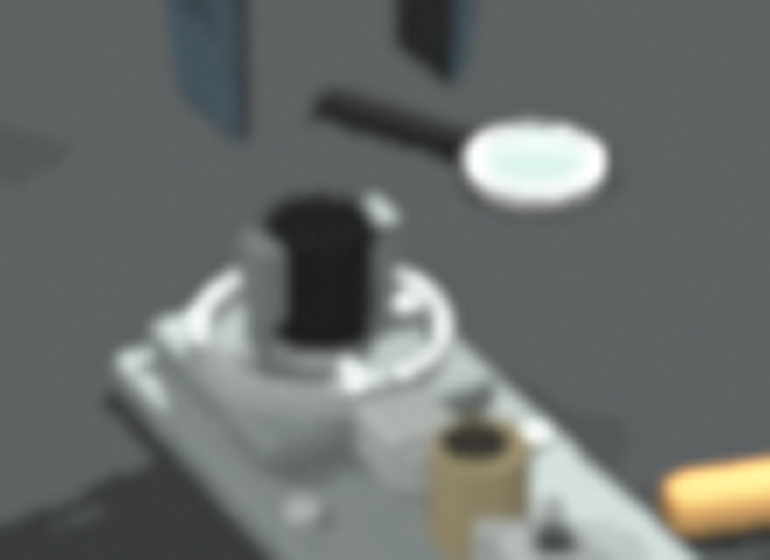

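View pics/i_top.png

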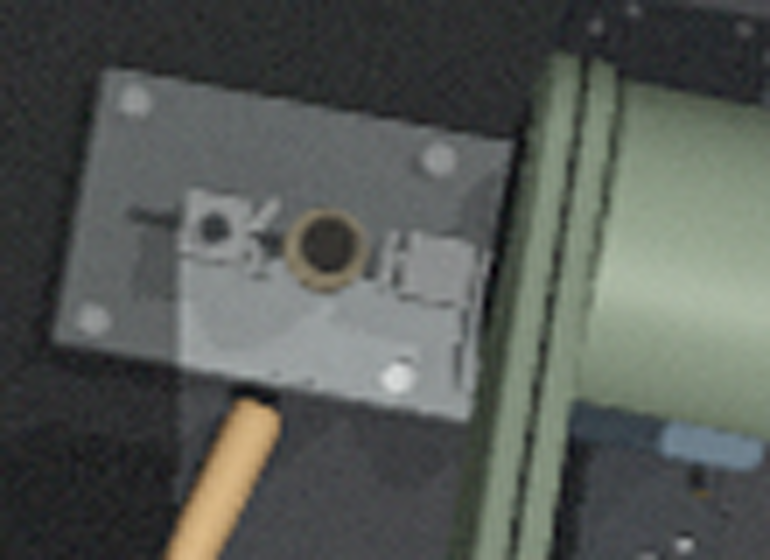

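```bash
python3 -c "
from h import *
d=cap('top')
print(ray(d,(248.5/7-.5+160,326.5/7-.5+220),.05))
"
```

```text
[0.50364549 0.00769739 0.05      ]
```

Emit:
play_rows(rows=[[0.07,[0.0014,0.02,-0.001],[0,0,0]],[0.07,[0,0.02,0],[0,0,0]],[0.07,[0,0.02,0],[0,0,0]],[0.07,[0,0.015,0],[0,0,0]],[0.07,[0,0.007,0],[0,0,0]],[0.07,[0,0,0],[0,0,0]],[0.07,[0,0,0],[0,0,0]]])

```text
time: 13.08
eef_pos: [0.4881, -0.0918, 0.047]
eef_rot: [0.452, -0.543, 0.544, -0.453]
contact_force: [0.5, 0.1, 0.3]
width: 0.0702
```

```bash
python3 -c "
from h import *
s=st([.4872,-.091,.045])
for n,r0,c0 in(('scene',137,185),):
    d=cap(n);im=d['color']
    cv2.imwrite('pics/j_%s.png'%n,cv2.resize(im[r0:r0+80,c0:c0+110],None,fx=7,fy=7,interpolation=2))
st([.4872,-.091,.045])
"
```

```text
t 13.07 pos [ 0.4881 -0.0918  0.047 ] F [0.53 0.13 0.34] T [-0.056 -0.125 -0.004] w 0.0702
zaxis heading -10.44 tilt [ 1.0e-04 -1.0e+00  1.4e-03] q [-0.21  0.37  1.97 -0.    0.8  -0.03]
tool delta [-0.0006  0.002  -0.001 ]
t 13.12 pos [ 0.488  -0.0918  0.0471] F [-0.04  1.21 -0.26] T [-0.048 -0.043  0.01 ] w 0.0698
zaxis heading -10.45 tilt [ 1.0e-04 -1.0e+00  1.4e-03] q [-0.21  0.37  1.97 -0.    0.8  -0.03]
tool delta [-0.0007  0.0021 -0.001 ]
```

View pics/j_scene.png

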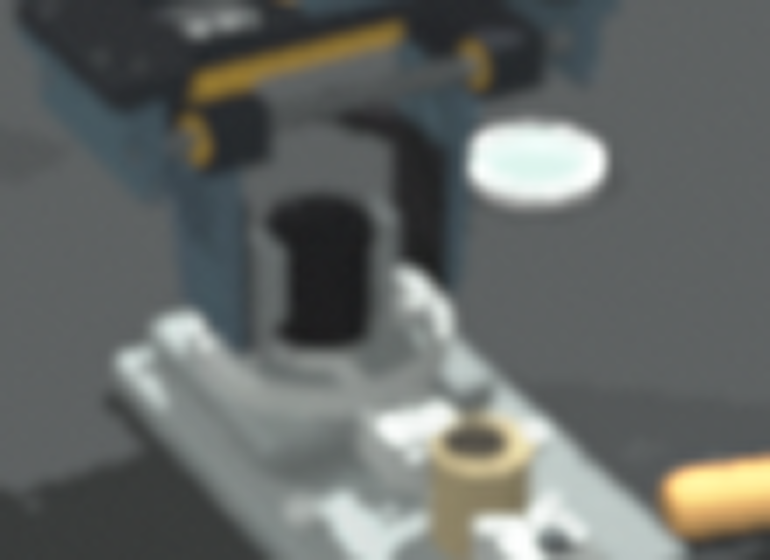

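Emit:
play_rows(rows=[[0.058,[0,0.0015,-0.0005],[0,0,0]],[0.056,[0,0,0],[0,0,0]],[0.053,[0,0,0],[0,0,0]],[0.051,[0,0,0],[0,0,0]],[0.05,[0,0,0],[0,0,0]],[0.05,[0,0,0],[0,0,0]]], squeeze=30)

```text
time: 13.88
eef_pos: [0.4875, -0.0918, 0.0452]
eef_rot: [0.452, -0.543, 0.544, -0.453]
contact_force: [2.5, -1.0, 1.2]
width: 0.0499
```

```bash
python3 -c "
from h import *
s=st([.4872,-.091,.045]);M=R.from_quat(s['eef_rot']).as_matrix();print('Ftool',M.T@s['contact_force'],'Ttool',M.T@s['torque'])
"
```

```text
t 13.88 pos [ 0.4875 -0.0918  0.0452] F [ 2.52 -1.    1.2 ] T [-0.067 -0.471 -0.057] w 0.0499
zaxis heading -10.45 tilt [ 1.0e-04 -1.0e+00  1.2e-03] q [-0.21  0.37  1.97 -0.    0.79 -0.03]
tool delta [-0.0007  0.0002 -0.0004]
Ftool [ 0.52244774 -1.20049119  2.65651595] Ttool [0.47519292 0.05751138 0.01939211]
```

Emit:
play_rows(rows=[[0.049,[0,0,0.0008],[0,0,0]],[0.047,[0,0,0],[0,0,0]],[0.047,[0,0,0],[0,0,0]],[0.047,[0,0,0],[0,0,0]]], squeeze=30)

```text
time: 14.38
eef_pos: [0.4878, -0.0918, 0.0452]
eef_rot: [0.452, -0.543, 0.544, -0.452]
contact_force: [-0.9, 0.4, 4.4]
width: 0.0471
```

```bash
python3 -c "
from h import *
s=st([.4872,-.091,.045]);M=R.from_quat(s['eef_rot']).as_matrix();print('Ftool',M.T@s['contact_force'],'Ttool',M.T@s['torque'])
"
```

```text
t 14.38 pos [ 0.4878 -0.0918  0.0452] F [-0.92  0.4   4.4 ] T [-0.031 -0.147 -0.048] w 0.0471
zaxis heading -10.45 tilt [ 1.e-04 -1.e+00  2.e-04] q [-0.21  0.37  1.97 -0.    0.79 -0.03]
tool delta [-0.0007  0.0002 -0.0007]
Ftool [-0.22807197 -4.39629503 -0.97722385] Ttool [ 0.15045224  0.04777866 -0.00428939]
```

Emit:
play_rows(rows=[[0.045,[0,0,0],[0,0,0]],[0.043,[0,0,0],[0,0,0]],[0.04,[0,0,0],[0,0,0]],[0.04,[0,0,0],[0,0,0]],[0.04,[0,0,0],[0,0,0]]], squeeze=30)

```text
time: 15.0
eef_pos: [0.4878, -0.0918, 0.0453]
eef_rot: [0.452, -0.543, 0.543, -0.452]
contact_force: [-0.3, 0.8, 6.5]
width: 0.0404
```

```bash
cat >> h.py <<'E'
def ft(K=(.4875,-.0915,.045)):
    s=st(K);M=R.from_quat(s['eef_rot']).as_matrix()
    F=[];T=[]
    for i in range(1):
        F.append(M.T@s['contact_force']);T.append(M.T@s['torque'])
    print('Ftool',np.round(F[0],2),'Ttool',np.round(T[0],3))
E
python3 -c "
from h import *
ft()"
```

```text
t 15.0 pos [ 0.4878 -0.0918  0.0453] F [-0.34  0.78  6.52] T [-0.012 -0.001 -0.09 ] w 0.0404
zaxis heading -10.44 tilt [ 1.e-04 -1.e+00  1.e-04] q [-0.21  0.37  1.97 -0.    0.79 -0.03]
tool delta [-0.0003  0.0003 -0.0003]
Ftool [-0.7  -6.52 -0.47] Ttool [ 0.003  0.09  -0.011]
```

```bash
cat >> h.py <<'E'
def av(n=8):
    T=[];Q=[];F=[]
    for i in range(n):
        s=env.sense();M=R.from_quat(s['eef_rot']).as_matrix()
        T.append(M.T@s['torque']);Q.append(s['tau'][5]);F.append(M.T@s['contact_force']);env.capture('scene')
    M=R.from_quat(s['eef_rot']).as_matrix()
    print('t',round(s['time'],2),'head',np.degrees(np.arctan2(M[1,2],M[0,2])).round(2),'pos',np.round(s['eef_pos'],4),'w',round(s['width'],4))
    print('Ty',np.mean(T,0)[1].round(4),'sd',np.std(T,0)[1].round(4),'tau6',np.mean(Q).round(4),'sd',np.std(Q).round(4),'F',np.mean(F,0).round(2))
E
python3 -c "
from h import *
av(8)"
```

```text
t 15.35 head -10.44 pos [ 0.4877 -0.0918  0.0453] w 0.0404
Ty 0.0569 sd 0.0338 tau6 -0.0553 sd 0.0 F [-0.2  -6.83 -0.74]
```

Emit:
play_rows(rows=[[0.04,[0,0,0],[0,2,0]],[0.04,[0,0,0],[0,4,0]],[0.04,[0,0,0],[0,4,0]],[0.04,[0,0,0],[0,4,0]],[0.04,[0,0,0],[0,4,0]],[0.04,[0,0,0],[0,2,0]]])

```text
time: 16.15
eef_pos: [0.4884, -0.092, 0.0453]
eef_rot: [0.351, -0.613, 0.614, -0.351]
contact_force: [1.0, -0.9, 5.0]
width: 0.0409
```

```bash
python3 -c "
from h import *
av(8)
d=cap('scene');im=d['color'];r0,c0=137,185
cv2.imwrite('pics/k.png',cv2.resize(im[r0:r0+80,c0:c0+110],None,fx=7,fy=7,interpolation=2))
"
```

```text
t 16.5 head -30.43 pos [ 0.4884 -0.092   0.0453] w 0.0399
Ty 0.0217 sd 0.0265 tau6 -0.0027 sd 0.0696 F [-0.   -5.23  1.  ]
```

View pics/k.png

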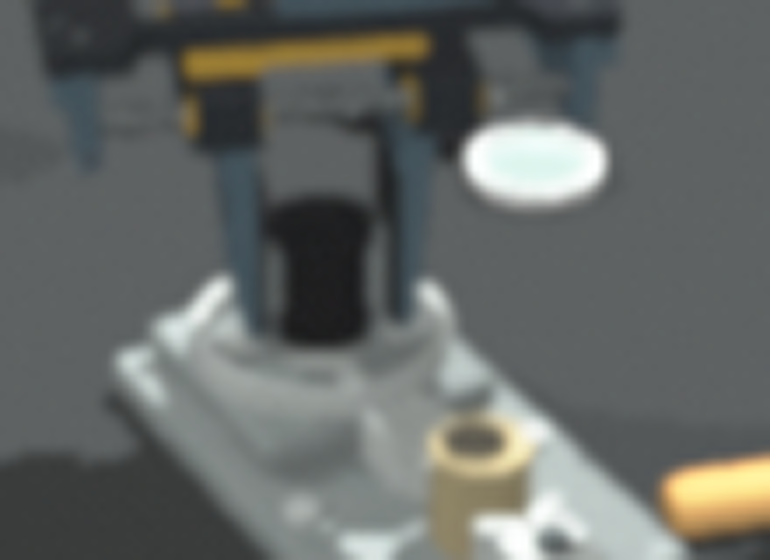

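Emit:
play_rows(rows=[[0.04,[0,0,0],[0,2,0]],[0.04,[0,0,0],[0,3,0]],[0.04,[0,0,0],[0,3,0]],[0.04,[0,0,0],[0,2,0]],[0.04,[0,0,0],[0,2,0]],[0.04,[0,0,0],[0,1,0]],[0.04,[0,0,0],[0,0,0]]])

```text
time: 17.48
eef_pos: [0.4888, -0.0923, 0.0453]
eef_rot: [0.279, -0.649, 0.65, -0.28]
contact_force: [3.1, -2.1, 5.9]
width: 0.0407
```

```bash
sed -i "s/print('Ty'/print(np.round(Q,3),np.round(np.array(T)[:,1],2));print('Ty'/" h.py; python3 -c "
from h import *
av(8)
d=cap('scene');im=d['color'];r0,c0=165,215
cv2.imwrite('pics/l.png',cv2.resize(im[r0:r0+60,c0:c0+80],None,fx=10,fy=10,interpolation=2))
"
```

```text
t 17.82 head -43.46 pos [ 0.4888 -0.0923  0.0453] w 0.0403
[ 0.022  0.002 -0.002 -0.002 -0.002 -0.002 -0.002 -0.002] [ 0.03  0.01  0.03 -0.04  0.04 -0.03  0.01 -0.01]
Ty 0.0036 sd 0.0252 tau6 0.0014 sd 0.0079 F [ 0.2  -5.27  3.48]
```

View pics/l.png

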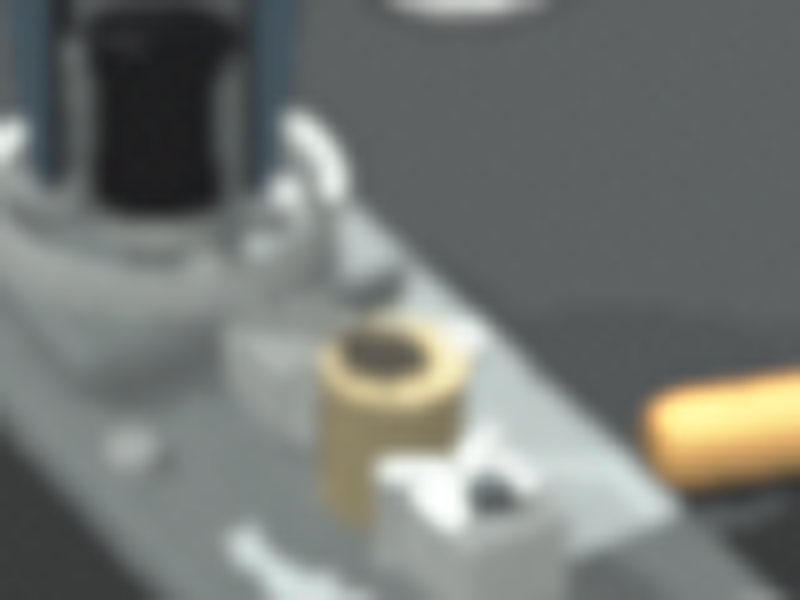

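Emit:
play_rows(rows=[[0.04,[0,0,0.0005],[0,2,0]],[0.04,[0,0,0],[0,0,0]]])

```text
time: 18.18
eef_pos: [0.4888, -0.0924, 0.0453]
eef_rot: [0.267, -0.654, 0.655, -0.268]
contact_force: [1.8, -2.4, 6.0]
width: 0.0403
```

```bash
python3 -c "
from h import *
av(6)"
```

```text
t 18.43 head -45.47 pos [ 0.4888 -0.0924  0.0453] w 0.0404
[ 0.042  0.002 -0.005 -0.007 -0.007 -0.007] [-0.01 -0.    0.01  0.   -0.    0.05]
Ty 0.0095 sd 0.0194 tau6 0.0031 sd 0.0178 F [ 0.18 -5.47  2.85]
```

Emit:
play_rows(rows=[[0.04,[0,0,0],[0,2,0]],[0.04,[0,0,0],[0,0,0]]])

```text
time: 18.73
eef_pos: [0.4889, -0.0924, 0.0453]
eef_rot: [0.256, -0.659, 0.659, -0.257]
contact_force: [2.1, -1.2, 5.9]
width: 0.0406
```

```bash
python3 -c "
from h import *
av(6)"
```

```text
t 18.98 head -47.47 pos [ 0.4888 -0.0924  0.0453] w 0.0405
[ 0.043  0.003 -0.005 -0.006 -0.006 -0.006] [-0.02  0.04 -0.05 -0.01 -0.02  0.06]
Ty 0.001 sd 0.0384 tau6 0.0038 sd 0.018 F [-0.22 -5.93  2.63]
```

Emit:
play_rows(rows=[[0.04,[0,0,0],[0,3,0]],[0.04,[0,0,0],[0,0,0]],[0.04,[0,0,0],[0,0,0]]])

```text
time: 19.4
eef_pos: [0.4889, -0.0925, 0.0453]
eef_rot: [0.239, -0.665, 0.666, -0.24]
contact_force: [2.8, -3.1, 6.0]
width: 0.0406
```

```bash
python3 -c "
from h import *
av(3)"
```

```text
t 19.5 head -50.47 pos [ 0.4889 -0.0925  0.0453] w 0.0409
[-0.007 -0.007 -0.008] [ 0.   -0.06  0.03]
Ty -0.0112 sd 0.038 tau6 -0.0072 sd 0.0004 F [-0.53 -6.29  3.45]
```

Emit:
play_rows(rows=[[0.04,[0,0,0],[0,3,0]],[0.04,[0,0,0],[0,0,0]],[0.04,[0,0,0],[0,0,0]]])

```text
time: 19.92
eef_pos: [0.489, -0.0926, 0.0453]
eef_rot: [0.221, -0.671, 0.672, -0.222]
contact_force: [2.6, -3.2, 6.0]
width: 0.0404
```

```bash
python3 -c "
from h import *
av(3)"
```

```text
t 20.02 head -53.46 pos [ 0.489  -0.0926  0.0453] w 0.0404
[-0.006 -0.007 -0.007] [ 0.04 -0.01  0.02]
Ty 0.0167 sd 0.0209 tau6 -0.0065 sd 0.0004 F [-0.44 -5.73  3.67]
```

Emit:
play_rows(rows=[[0.04,[0,0,0],[0,3,0]],[0.04,[0,0,0],[0,0,0]],[0.04,[0,0,0],[0,0,0]]])

```text
time: 20.45
eef_pos: [0.4891, -0.0927, 0.0453]
eef_rot: [0.203, -0.676, 0.678, -0.205]
contact_force: [2.1, -2.5, 4.8]
width: 0.0403
```

```bash
python3 -c "
from h import *
av(3)"
```

```text
t 20.55 head -56.46 pos [ 0.4891 -0.0927  0.0454] w 0.0405
[-0.005 -0.006 -0.006] [ 0.02  0.01 -0.01]
Ty 0.0046 sd 0.0142 tau6 -0.0058 sd 0.0004 F [-0.22 -4.91  3.4 ]
```

Emit:
play_rows(rows=[[0.04,[0,0,0],[0,3,0]],[0.04,[0,0,0],[0,0,0]],[0.04,[0,0,0],[0,0,0]]])

```text
time: 20.98
eef_pos: [0.4891, -0.0927, 0.0453]
eef_rot: [0.186, -0.681, 0.683, -0.187]
contact_force: [2.5, -3.5, 5.1]
width: 0.0402
```

```bash
python3 -c "
from h import *
av(3)
d=cap('scene');im=d['color'];r0,c0=165,215
cv2.imwrite('pics/m.png',cv2.resize(im[r0:r0+60,c0:c0+80],None,fx=10,fy=10,interpolation=2))
"
```

```text
t 21.07 head -59.41 pos [ 0.4891 -0.0928  0.0453] w 0.0401
[-0.004 -0.005 -0.005] [0.   0.03 0.02]
Ty 0.0169 sd 0.0109 tau6 -0.0044 sd 0.0005 F [-0.38 -4.97  4.35]
```

View pics/m.png

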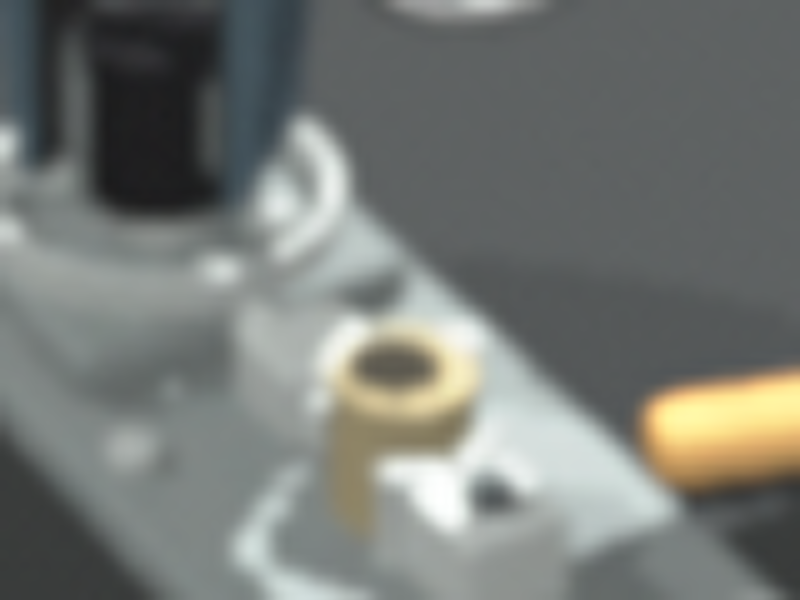

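Emit:
play_rows(rows=[[0.04,[0,0,0],[0,2,0]],[0.04,[0,0,0],[0,0,0]],[0.04,[0,0,0],[0,0,0]]])

```text
time: 21.55
eef_pos: [0.4891, -0.0928, 0.0453]
eef_rot: [0.174, -0.685, 0.686, -0.175]
contact_force: [3.8, -4.4, 4.8]
width: 0.0406
```

```bash
python3 -c "
from h import *
av(5)"
```

```text
t 21.75 head -61.41 pos [ 0.4892 -0.0928  0.0453] w 0.0407
[-0.    -0.001 -0.001 -0.001 -0.001] [ 0.02  0.03  0.02  0.06 -0.01]
Ty 0.024 sd 0.0216 tau6 -0.0008 sd 0.0002 F [-0.9  -4.97  5.35]
```

Emit:
play_rows(rows=[[0.04,[0,0,0],[0,2,0]],[0.04,[0,0,0],[0,0,0]],[0.04,[0,0,0],[0,0,0]]])

```text
time: 22.18
eef_pos: [0.4892, -0.0929, 0.0453]
eef_rot: [0.162, -0.687, 0.689, -0.163]
contact_force: [3.9, -5.0, 4.8]
width: 0.0405
```

```bash
python3 -c "
from h import *
av(5)
d=cap('scene');im=d['color'];r0,c0=165,215
cv2.imwrite('pics/n.png',cv2.resize(im[r0:r0+60,c0:c0+80],None,fx=10,fy=10,interpolation=2))
"
```

```text
t 22.38 head -63.4 pos [ 0.4892 -0.0929  0.0453] w 0.0405
[0.011 0.01  0.01  0.01  0.01 ] [-0.02  0.01  0.02 -0.01 -0.06]
Ty -0.0108 sd 0.0288 tau6 0.0101 sd 0.0002 F [-0.91 -4.63  5.61]
```

View pics/n.png

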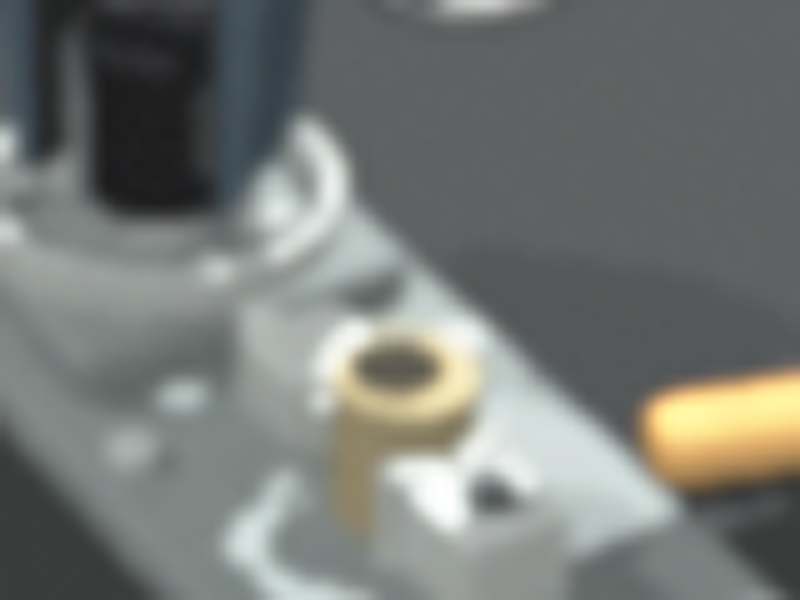

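Emit:
play_rows(rows=[[0.04,[0,0,0],[0,2,0]],[0.04,[0,0,0],[0,0,0]],[0.04,[0,0,0],[0,0,0]]])

```text
time: 22.85
eef_pos: [0.4892, -0.093, 0.0453]
eef_rot: [0.15, -0.69, 0.692, -0.151]
contact_force: [4.1, -5.0, 5.1]
width: 0.0403
```

```bash
python3 -c "
from h import *
av(5)"
```

```text
t 23.05 head -65.39 pos [ 0.4892 -0.0929  0.0453] w 0.0407
[0.047 0.047 0.047 0.047 0.047] [-0.05 -0.07 -0.05 -0.08 -0.01]
Ty -0.0512 sd 0.0249 tau6 0.047 sd 0.0002 F [-0.91 -4.68  5.79]
```

Emit:
play_rows(rows=[[0.04,[0,0,0],[0,2,0]],[0.04,[0,0,0],[0,0,0]],[0.04,[0,0,0],[0,0,0]]])

```text
time: 23.48
eef_pos: [0.4893, -0.093, 0.0453]
eef_rot: [0.138, -0.693, 0.694, -0.139]
contact_force: [3.2, -4.0, 5.5]
width: 0.0406
```

```bash
python3 -c "
from h import *
av(5)
d=cap('scene');im=d['color'];r0,c0=165,215
cv2.imwrite('pics/o.png',cv2.resize(im[r0:r0+60,c0:c0+80],None,fx=10,fy=10,interpolation=2))
"
```

```text
t 23.68 head -67.38 pos [ 0.4892 -0.093   0.0453] w 0.0406
[0.086 0.085 0.085 0.085 0.085] [-0.05 -0.08 -0.08 -0.04 -0.1 ]
Ty -0.0705 sd 0.0236 tau6 0.0852 sd 0.0002 F [-0.98 -4.95  6.01]
```

View pics/o.png

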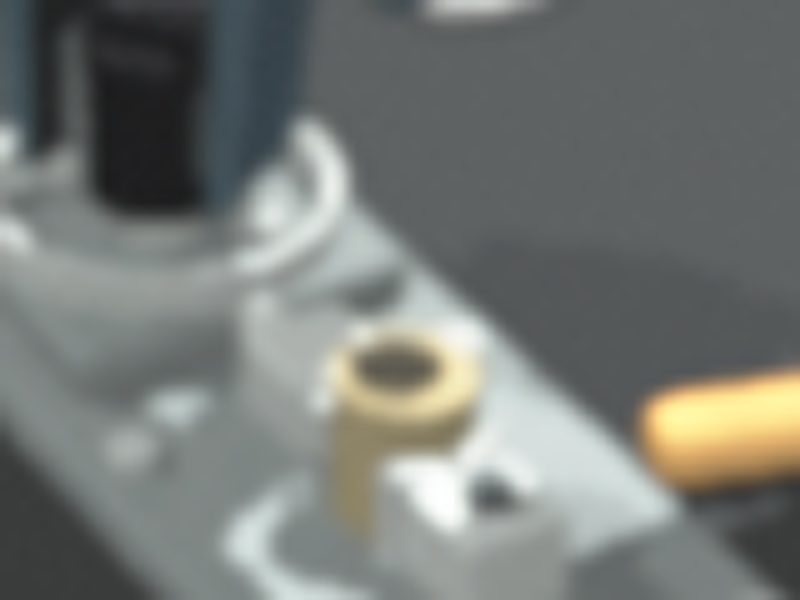

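Emit:
play_rows(rows=[[0.04,[0,0,0],[0,1.5,0]],[0.04,[0,0,0],[0,1.5,0]],[0.04,[0,0,0],[0,0,0]],[0.04,[0,0,0],[0,0,0]]])

```text
time: 24.28
eef_pos: [0.4892, -0.0931, 0.0453]
eef_rot: [0.12, -0.696, 0.698, -0.121]
contact_force: [3.8, -5.2, 4.7]
width: 0.0406
```

```bash
python3 -c "
from h import *
av(5)"
```

```text
t 24.48 head -70.36 pos [ 0.4893 -0.0931  0.0453] w 0.0403
[0.144 0.144 0.144 0.144 0.144] [-0.13 -0.17 -0.14 -0.13 -0.16]
Ty -0.1458 sd 0.016 tau6 0.1438 sd 0.0001 F [-0.85 -4.63  5.84]
```

Emit:
play_rows(rows=[[0.04,[0,0,0],[0,1.2,0]],[0.04,[0,0,0],[0,1.2,0]],[0.04,[0,0,0],[0,0,0]],[0.04,[0,0,0],[0,0,0]]])

```text
time: 25.02
eef_pos: [0.4893, -0.0932, 0.0453]
eef_rot: [0.105, -0.698, 0.7, -0.107]
contact_force: [3.0, -5.5, 4.9]
width: 0.0405
```

```bash
python3 -c "
from h import *
av(5)"
```

```text
t 25.23 head -72.75 pos [ 0.4893 -0.0932  0.0453] w 0.0406
[0.192 0.191 0.191 0.191 0.191] [-0.19 -0.21 -0.16 -0.13 -0.2 ]
Ty -0.1775 sd 0.0304 tau6 0.1914 sd 0.0001 F [-1.19 -4.58  6.29]
```

Emit:
play_rows(rows=[[0.07,[0,0,0],[0,0,0]],[0.07,[0,0,0],[0,0,0]],[0.07,[0,0,0],[0,0,0]],[0.07,[0,0,0],[0,0,0]]])

```text
time: 25.78
eef_pos: [0.4866, -0.0915, 0.0442]
eef_rot: [-0.107, 0.7, -0.699, 0.104]
contact_force: [0.3, 0.7, -0.2]
width: 0.0695
```

```bash
python3 -c "
from h import *
av(3)
d=cap('scene');im=d['color'];r0,c0=145,205
cv2.imwrite('pics/p.png',cv2.resize(im[r0:r0+80,c0:c0+100],None,fx=7,fy=7,interpolation=2))
"
```

```text
t 25.88 head -72.85 pos [ 0.4873 -0.0918  0.0445] w 0.07
[-0. -0. -0.] [0.02 0.03 0.05]
Ty 0.0333 sd 0.016 tau6 -0.0002 sd 0.0 F [-0.16 -0.28 -0.19]
```

View pics/p.png

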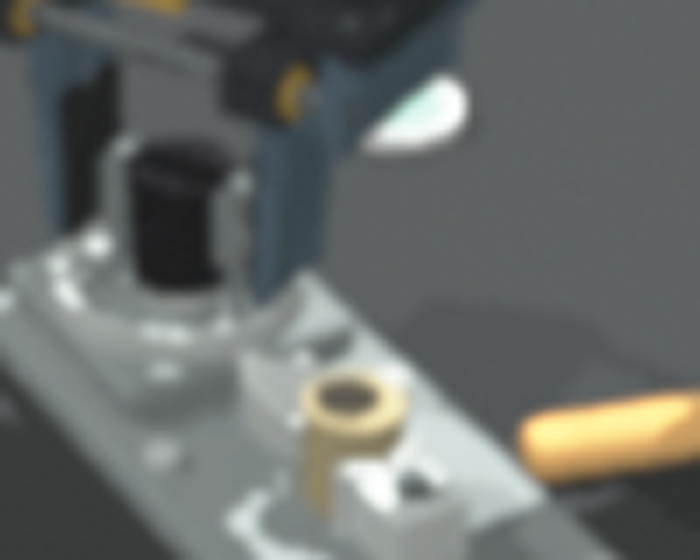

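Emit:
play_rows(rows=[[0.07,[0,-0.015,0],[0,0,0]],[0.07,[0,-0.03,0],[0,0,0]],[0.07,[0,-0.04,0],[0,0,0]],[0.07,[0,-0.04,0],[0,0,0]],[0.07,[0,0,-0.05],[0,0,0]],[0.07,[0,0,-0.05],[0,0,0]],[0.07,[0,0,-0.05],[0,0,0]],[0.07,[0,0,-0.05],[0,0,0]],[0.07,[0,0,0],[0,0,0]]])

```text
time: 27.1
eef_pos: [0.4282, 0.1013, 0.1711]
eef_rot: [-0.107, 0.699, -0.699, 0.108]
contact_force: [0.7, -0.3, 0.8]
width: 0.07
```

```bash
python3 -c "
from h import *
av(2)
for n,r0,c0 in(('scene',145,195),('top',160,220)):
    d=cap(n);im=d['color']
    cv2.imwrite('pics/q_%s.png'%n,cv2.resize(im[r0:r0+80,c0:c0+114],None,fx=7,fy=7,interpolation=2))
    cv2.imwrite('pics/qf_%s.png'%n,im)
"
```

```text
t 27.15 head -72.65 pos [0.4289 0.0999 0.1709] w 0.0698
[0.174 0.043] [ 0.06 -0.01]
Ty 0.0213 sd 0.0361 tau6 0.1086 sd 0.0657 F [-0.32 -0.06  0.13]
```

View pics/q_scene.png

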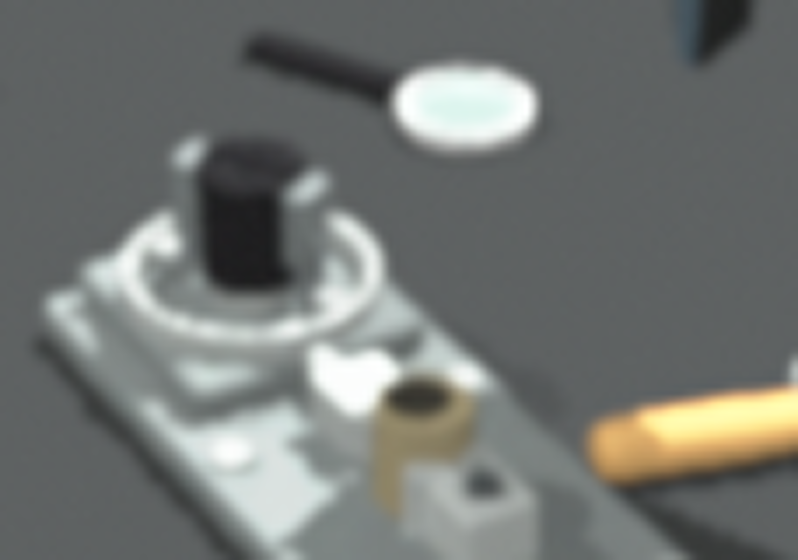

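View pics/q_top.png

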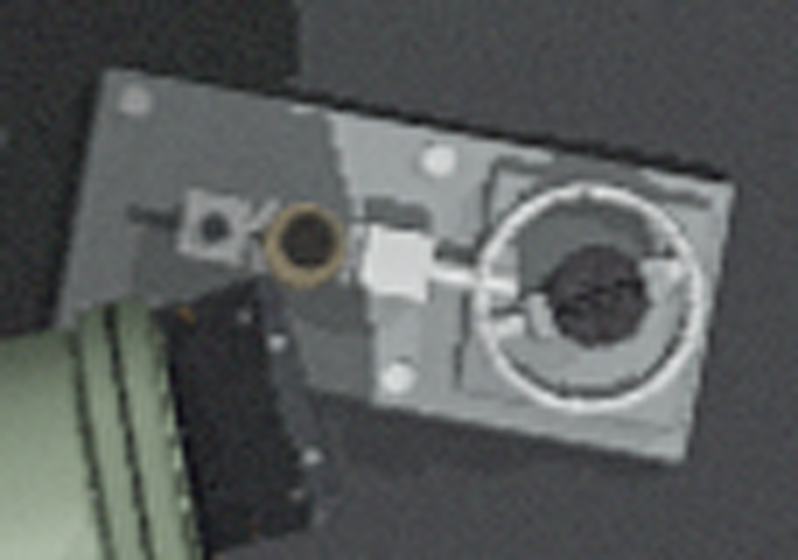

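View pics/qf_scene.png

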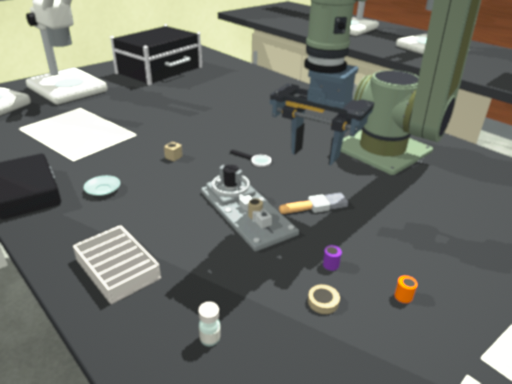

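Emit:
play_rows(rows=[[0.07,[0,0,0],[0,0,0]],[0.07,[0,0,0],[0,0,0]]])

```text
time: 27.55
eef_pos: [0.4294, 0.0982, 0.1699]
eef_rot: [0.105, -0.699, 0.699, -0.105]
contact_force: [-0.5, 0.2, 0.1]
width: 0.0699
```

```bash
python3 -c "
from h import *
print(env.sign_off())"
```

```text
the job is handed in; nothing more can be done
None
```

I clamped the resin puck in the vise at about 12 N and handed the job in at about 27.6 s; no verdict is reported.

- **Placing:** I stood the puck on the bed between the jaws and let go. Both cameras put it within about 2 mm of the jaws' centre line.
- **Clamping:** I pinched both tabs and turned the knob 62.4° in all (about 1.09 rad), in 2–3° steps from 33° on. The puck met the back jaw at about 52–53° (0.92 rad). From there the last joint's torque rose by about 0.019 N m per degree, close to the expected slope. It ended at 0.19 N m, about 12 N of jaw load, depending on how much of that is friction.
- **Last checks:** after letting go, the pictures show:
  - the puck upright in the V, touching the sliding jaw
  - both tabs out
  - the robot well clear, with wrist forces near zero
  - the other things where they were, judged by eye
- **Not checked or not in agreement:**
  - I did not measure the load again after release; the knob's spring-back (1–3 N) should leave about 9–11 N.
  - The scene camera put the vise 3–4 mm from where the top camera did. I used the top camera's position, corrected by where the arm had set the puck.
  - The grip on the knob was slightly off centre, with up to about 6 N of side force while turning.

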